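Wake flat radio packs with the hand generator

ROBOT

A 6-joint arm with a two-finger parallel gripper is mounted at the origin on the work surface. World frame = base frame: x ahead of the robot, y to its left, z up, the work surface at z = 0. Lengths are in mm, angles in degrees, forces in N, time in s.
With the tool pointing down it reaches from about 350 to 850 mm from the base axis. Payload 8.1 kg.
Tool frame: the origin (TCP) lies at the very end of the fingers, on their centre line; the grasp point (between the pads) lies 19 mm behind it; z points along the fingers, y is the direction in which the jaws open and shut (so a half turn about z gives the same grasp; the last joint's range is limited). The gripper opens to 85 mm and grips with 20 to 120 N. Pads are 22 mm wide; open, the fingers measure 114 mm over their backs; the gripper's body (76 mm by 85 mm) begins 54 mm behind the grasp point. The pads swing forward as they close: fully open they stand 13 mm farther back than shut.
Start: joints at [-79.148, 7.471, 85.268, -0, 87.261, -4.893], TCP at [162.833, -577.487, 231.292] pointing down, gripper open.
Joint ranges: [-169.43, 169.43], [-51.17, 129.36], [1.28, 143.12], [-76.62, 256.62], [0, 156.53], [-152.29, 152.29]. Speed limits (degrees/s): [136.94, 136.94, 159.86, 180, 180, 180].

INTERFACE

Orientations are given as [roll, pitch, yaw] about the fixed x, y, z axes, in that order (R = Rz(yaw) Ry(pitch) Rx(roll)).
In Python, from bench import r gives the robot as it stands.
- The arm moves only by the shell command python3 -m crank 'ROWS' [OPENING] [FORCE]. ROWS is JSON, a list that holds one entry, the list of rows, each a list of 6 numbers: the shift along the tool's x, y, z in m, then the turn, a rotation vector about the tool's x, y, z in rad. A call has 1 to 10 rows; each row is the pose to reach, as a shift and turn from the pose measured when the call began, along the tool's axes at that moment; what a row does not reach only later rows make up. A row lasts 1/8 s, in which the tool goes at most 62.5 mm and 10.7 degrees, less where a joint would pass 70% of its speed; a pose out of reach is approached as far as the arm can. A call with a gripper value outside its range is refused whole. OPENING is the closure, from 0 (fully open) to 1 (shut), set as the call begins (- or left out, the last holds). The fingers move at their own pace and stop on an object; FORCE is the grip in N (left out, the last holds). Time passes only in rows, so rows that repeat a pose let the fingers close. It gives the time, the measured TCP pose, the force and the opening at its end, in the units of the state.
- r.sense(): the state, without advancing time (a new reading comes with each control period).
- r.snapshot(name): name is "side" or "top"; returns (picture, depth): 400x640x3 uint8, blue, green, red; 400x640 float32, mm along the optical axis (not along the pixel's ray), 0 where there is no reading.
- r.get_calibration(name): a dict with "mtx" (3x3 intrinsics, pixels), "cam_to_world" (4x4, takes a point from camera to world coordinates). Camera axes: x right, y down, z forward; pixel columns grow to the right and rows downward; lengths in mm; the calibration is good to about 2 mm. A picture is of the moment at which its call begins. get_calibration takes no time and is no camera call.
- r.hand_in(): hands the job in, once; it reports no verdict.
Trained networks look in the newest picture that a camera, given by its name, has taken for a name from the list of things; names that differ only in an ending like _2 or _b are one class to them, and where a whole thing is asked for, a point or a joint stands for the part that bears it (a point fixed in the world has none). Each returns a list of dicts, best first, with "conf" (0 to 1); they miss things now and then, are a little off and sometimes report something else, mostly with a low value. They report only what shows in the picture. A call takes as long as a camera call. They do not tell look-alikes from the thing itself.
- r.look_for(thing, camera): "extent" ([left, top, right, bottom] in pixels, round what is visible of it).
- r.landmark_of(thing, camera): "pixel" ([column, row] in pixels: a listed point, or the origin of a listed thing).
The state is a dict: "time": time; "joint_pos": joint angles; "qd": joint speeds; "joint_efforts": joint torques, N m; "tool_pos": TCP position; "tcp_rot": TCP orientation; "ft_force": force on the tool from outside, world axes, zero at the start; "wrist_torque": the same for the moment, N m; "finger_gap": finger opening in mm.
Only numpy, scipy, OpenCV 4.12 (cv2) and the standard library are available. Lean on these libraries where they do the work, as an engineer would, in place of code of your own. Each camera call takes 0.05 s, during which the arm holds its last target.

TASK

Wake up the flat radio battery packs on the table with the hand generator: turn the regulator knob until the dial's red pointer lines up with the green preset mark, and stand every pack, right way up, fully home in a charging bay of its own. Then, with the packs in and the pointer on its mark, crank the generator clockwise as seen from the robot for at least five full turns without a pause, evenly through the heavy point, at about one turn every five seconds. Finally stand all the packs upright on the floor of the pink basket and let go, leaving the handset and the mug where they are.

Things in the scene. Friction and masses are not known exactly. Their poses are not given: they have to be found in the camera images.
- bay0 (a point): centre of the floor of charging bay 0 (0 to 3 run from the regulator box to the charger's -y end, 55 mm apart; axes as charger), 20 mm above the table. Pocket 57 mm along the charger's x, 47 mm along y, 12 mm deep, 2 mm chamfer; takes one pack with the pack's x along the charger's x, either way round, 3.5 mm play on each side
- bay1 (a point): centre of the floor of charging bay 1 (0 to 3 run from the regulator box to the charger's -y end, 55 mm apart; axes as charger), 20 mm above the table. Pocket 57 mm along the charger's x, 47 mm along y, 12 mm deep, 2 mm chamfer; takes one pack with the pack's x along the charger's x, either way round, 3.5 mm play on each side
- bay2 (a point): centre of the floor of charging bay 2 (0 to 3 run from the regulator box to the charger's -y end, 55 mm apart; axes as charger), 20 mm above the table. Pocket 57 mm along the charger's x, 47 mm along y, 12 mm deep, 2 mm chamfer; takes one pack with the pack's x along the charger's x, either way round, 3.5 mm play on each side
- bay3 (a point): centre of the floor of charging bay 3 (0 to 3 run from the regulator box to the charger's -y end, 55 mm apart; axes as charger), 20 mm above the table. Pocket 57 mm along the charger's x, 47 mm along y, 12 mm deep, 2 mm chamfer; takes one pack with the pack's x along the charger's x, either way round, 3.5 mm play on each side
- charger: fixed hand generator with pack charger on a grey base plate 200 (x) x 505 (y) x 10 mm; origin at table height, y left, z up. In its frame: olive drum, diameter 122, y +130, top z 191; black regulator box x -80 to 70, y -31 to 61, flat top z 111 with knob and dial; black block with four bays x -72 to 12, y -54 to -282, top z 32; terminal box behind the bays, x 37 to 87, top z 48
- crank_axis (a point): centre of the crank's circle on the front of the drum, 130 mm above the table; axes as charger; the crank turns about its x axis
- handle_grip (a point): middle of the black crank handle: a sleeve of diameter 22 and length 86 mm along the charger's x, pointing to the robot; it spins freely on its pin, so a gripper holding it need not turn. Circles at radius 55 mm, 68 mm in front of crank_axis (sleeve from 20 to 106 mm in front of it; steel crank arm from 6 to 16 mm)
- crank (a joint): crank angle, rad, without limit: 0 = handle straight below the axis (starts within 0.4 of it), grows clockwise seen from the robot. Handle from axis: y = 0.055 sin q, z = -0.055 cos q (charger's axes). Heavy point each turn: handle is pulled to the bottom, at most 0.4-0.55 N m (10 N), heaviest rising on the left, running ahead on the right; also drag 0.06 N m + 0.11 N m per rad/s
- flywheel: steel flywheel, diameter 104 mm, 12 mm thick, yellow spots, on a soft sprung hub at the back of the crank shaft, behind the drum; origin on the axis. It turns with the crank but smooths jerks shorter than about 0.5 s and takes some 2 s to get up to speed: its speed shows how evenly the generator runs. About 1.25 rad/s is asked; charging works from 0.5 to 3 rad/s
- knob_grip (a point): regulator knob: black fluted cylinder, diameter 31 mm, 28 mm tall, upright on the regulator box; this point is on its axis, 20 mm above the box top, 10 mm below the knob's top. Turns clockwise and back from above, from about -1.6 to 5.2 rad (pointer -0.4 to 1.3), friction 0.03 N m, stays where it is left
- pointer (a joint): angle in rad of the red dial pointer, clockwise from above, 0 = pointing along the charger's +x; geared to the knob: one turn of the knob moves it a quarter turn, the same way round; starts between -0.15 and 0.15
- mark (a joint): angle in rad of the green preset mark on the dial's rim, same sense and zero as the pointer; set before the start, between 0.4 and 0.75, not to be moved
- pointer_tip (a point): tip of the red pointer, 28 mm from the dial's centre, 4 mm above the box top; its x axis points along the pointer
- mark_tip (a point): inner end of the green mark, 30 mm from the dial's centre, 4 mm above the box top; its x axis points outward along the mark's radius
- basket_floor (a point): centre of the inner floor (5 mm above the table) of the fixed pink basket, an open box 250 (x) x 130 (y) x 60 mm high with 5 mm walls; x along its length
- pack_a: radio battery pack, black with an orange band, 50 (x) x 40 (y) x 36 mm (z), about 0.18 kg; origin at the centre of its underside; stands upright on the table at the start. None if it is absent
- pack_b: radio battery pack, black with an orange band, 50 (x) x 40 (y) x 36 mm (z), about 0.18 kg; origin at the centre of its underside; stands upright on the table at the start. None if it is absent
- pack_c: radio battery pack, black with an orange band, 50 (x) x 40 (y) x 36 mm (z), about 0.18 kg; origin at the centre of its underside; stands upright on the table at the start. None if it is absent
- pack_d: radio battery pack, black with an orange band, 50 (x) x 40 (y) x 36 mm (z), about 0.18 kg; origin at the centre of its underside; stands upright on the table at the start. None if it is absent
- handset: handheld radio standing upright, 58 x 34 x 105 mm plus a rubber aerial to 165 mm; origin at the centre of its underside; not part of the job
- mug: blue mug, diameter 76, height 85 mm, handle towards its +y; origin at the centre of its underside; not part of the job
Mind the look-alikes: they are no part of the job. Leave any purple or turquoise look-alike of the pack_b alone.

How it is judged:
By the outcome, as a careful person would: the job done as asked, in the order asked, and still so for the second after the job is handed in, with the robot touching nothing.
Of pack_a, pack_b, pack_c, pack_d only 2 to 3 are there at a start; the rules pass over those that are not, and their reading is None.
At some moment in a run one of pack_a, pack_b, pack_c, pack_d may be knocked a few centimetres aside while the robot is not near it.
It also fails if it takes over 210 s, if anything falls off the work surface, if the arm or the gripper's body presses on something with over 40 N, if the wrist force passes 120 N, or if a joint passes its speed limit or range.

## Working session

There is one attempt and no reset: what is moved stays moved. The work goes in short steps, Python scripts to look and compute and a shell command to move; the robot and the scene stay as the last step left them, time stands still between calls to the robot, and variables do not carry over. Pictures are saved under pics/ and viewed, and the job is handed in when it is done.

```bash
ls -la; mkdir -p pics; python3 - <<'E'
from bench import r
import cv2
print(r.sense())
for n in("side","top"):
    p,d=r.snapshot(n); cv2.imwrite(f"pics/{n}0.png",p)
    c=r.get_calibration(n); print(n,c["mtx"],c["cam_to_world"])
E
```

```text
total 12
drwxr-xr-x  3 agent agent 4096 Dec  6 23:49 .
drwxr-xr-x 23 root  root  4096 Dec  6 23:49 ..
drwxr-xr-x  2 agent agent 4096 Dec  6 23:49 pics
{'time': 0.0, 'joint_pos': array([-7.91489655e+01,  7.51514982e+00,  8.53303348e+01,  1.10313671e-03,
        8.72615664e+01, -4.89200194e+00]), 'qd': array([-0.06405668,  0.03348278,  0.07681731, -0.02294798, -0.0004724 ,
       -0.00471806]), 'joint_efforts': array([ 2.25461531e-04, -5.69385731e+01, -5.00562215e+01, -1.47450542e-04,
        1.45944738e-02,  3.98358338e-06]), 'tool_pos': array([ 162.72782946, -576.93315027,  230.23388432]), 'tcp_rot': array([-1.79893433e+02, -1.02268343e-02,  1.57429732e+01]), 'ft_force': array([-0.12469053,  0.46606692, -1.07889761]), 'wrist_torque': array([-0.00782837,  0.01727777,  0.01957654]), 'finger_gap': 85.38934012762012}
side [[517.88130206   0.         314.24373101]
 [  0.         517.88130206 197.29376908]
 [  0.           0.           1.        ]] [[ 7.72819025e-01  3.81366230e-01 -5.07257876e-01  1.37618846e+03]
 [ 6.34474237e-01 -4.46792673e-01  6.30728746e-01 -1.12628777e+03]
 [ 1.38995415e-02 -8.09281228e-01 -5.87256925e-01  1.11888866e+03]
 [ 0.00000000e+00  0.00000000e+00  0.00000000e+00  1.00000000e+00]]
top [[417.72037701   0.         322.72825189]
 [  0.         417.72037701 198.63713619]
 [  0.           0.           1.        ]] [[-8.78324822e-02 -9.67770061e-01  2.36022382e-01  2.63091558e+02]
 [-9.96134352e-01  8.50115257e-02 -2.21222384e-02 -1.13798009e+01]
 [ 1.34461725e-03 -2.37053053e-01 -9.71495776e-01  1.14344457e+03]
 [ 0.00000000e+00  0.00000000e+00  0.00000000e+00  1.00000000e+00]]
```

View pics/side0.png

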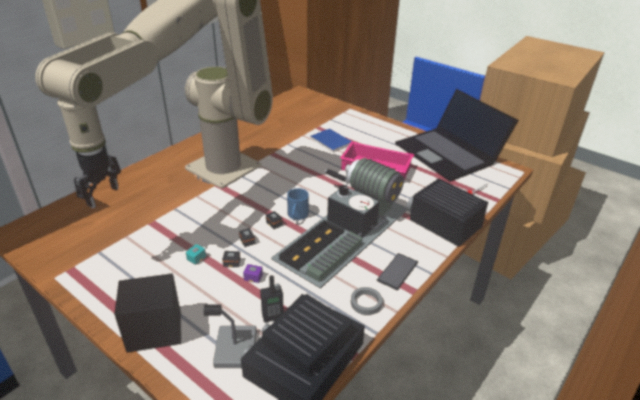

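View pics/top0.png

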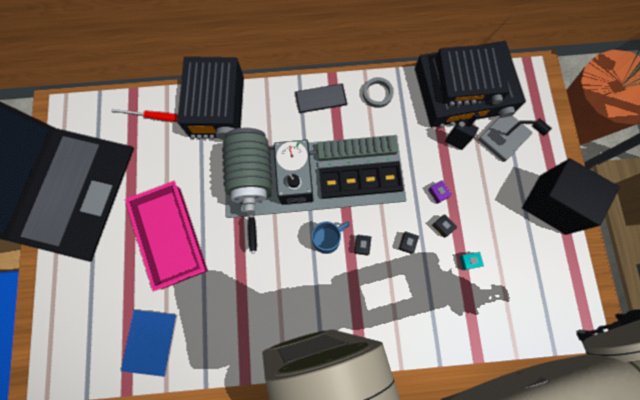

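```bash
cat > h.py <<'E'
from bench import r
import numpy as np, cv2
from scipy.spatial.transform import Rotation as Ro
def px2w(cam,px,z):
    c=r.get_calibration(cam);T=np.array(c["cam_to_world"]);d=np.linalg.inv(c["mtx"])@[px[0],px[1],1]
    d=T[:3,:3]@d;o=T[:3,3];return o+d*(z-o[2])/d[2]
def w2px(cam,P):
    c=r.get_calibration(cam);T=np.linalg.inv(c["cam_to_world"]);P=np.atleast_2d(P)
    q=(T[:3,:3]@P.T+T[:3,3:]);q=c["mtx"]@q;return (q[:2]/q[2]).T
def cloud(cam,d):
    c=r.get_calibration(cam);T=np.array(c["cam_to_world"]);K=np.array(c["mtx"])
    v,u=np.mgrid[:d.shape[0],:d.shape[1]]
    p=np.stack([(u-K[0,2])/K[0,0]*d,(v-K[1,2])/K[1,1]*d,d],-1)
    return p@T[:3,:3].T+T[:3,3]
E
python3 - <<'E'
from h import *
p,d=r.snapshot("top"); np.savez("top1.npz",p=p,d=d)
cv2.imwrite("pics/z1.png",cv2.resize(p[160:280,330:490],None,fx=5,fy=5,interpolation=cv2.INTER_CUBIC))
cv2.imwrite("pics/z2.png",cv2.resize(p[120:260,210:410],None,fx=4,fy=4,interpolation=cv2.INTER_CUBIC))
Z=dict(pack_b=0,bay0=20,bay3=20,bay1=20,bay2=20,crank_axis=130,handle_grip=75,knob_grip=131,pointer_tip=115,mark_tip=115,basket_floor=5,charger=0)
for t,z in Z.items():
    for x in r.landmark_of(t,"top")[:6]:
        print(t,round(x["conf"],2),np.round(x["pixel"],1),np.round(px2w("top",x["pixel"],z),1))
E
```

```text
pack_b 0.9 [406.8 240.8] [ 401.7 -257.3    0. ]
pack_b 0.69 [441.2 192.2] [ 530.2 -373.     0. ]
pack_b 0.67 [468.9 259.6] [ 335.9 -418.8    0. ]
pack_b 0.62 [445.  227.6] [ 428.9 -367.8    0. ]
pack_b 0.54 [360.7 245.6] [ 399.7 -129.5    0. ]
bay0 0.83 [331.3 181.6] [582.8 -65.1  20. ]
bay0 0.77 [369.9 177.7] [ 584.6 -174.    20. ]
bay0 0.74 [355.  176.3] [ 592.4 -132.8   20. ]
bay0 0.68 [391.8 175. ] [ 587.1 -236.2   20. ]
bay0 0.32 [241.6 137.2] [737.2 179.1  20. ]
bay3 0.83 [331.3 181.6] [582.8 -65.1  20. ]
bay3 0.77 [369.9 177.7] [ 584.6 -174.    20. ]
bay3 0.74 [355.  176.3] [ 592.4 -132.8   20. ]
bay3 0.68 [391.8 175. ] [ 587.1 -236.2   20. ]
bay3 0.32 [241.6 137.2] [737.2 179.1  20. ]
bay1 0.83 [331.3 181.6] [582.8 -65.1  20. ]
bay1 0.77 [369.9 177.7] [ 584.6 -174.    20. ]
bay1 0.74 [355.  176.3] [ 592.4 -132.8   20. ]
bay1 0.68 [391.8 175. ] [ 587.1 -236.2   20. ]
bay1 0.32 [241.6 137.2] [737.2 179.1  20. ]
bay2 0.83 [331.3 181.6] [582.8 -65.1  20. ]
bay2 0.77 [369.9 177.7] [ 584.6 -174.    20. ]
bay2 0.74 [355.  176.3] [ 592.4 -132.8   20. ]
bay2 0.68 [391.8 175. ] [ 587.1 -236.2   20. ]
bay2 0.32 [241.6 137.2] [737.2 179.1  20. ]
crank_axis 0.85 [250.3 207.8] [501.7 146.8 130. ]
handle_grip 0.76 [256.7 235.9] [439.1 142.4  75. ]
handle_grip 0.6 [389.  176.2] [ 568.6 -217.3   75. ]
knob_grip 0.62 [291.6 180.8] [562.   39.7 131. ]
basket_floor 0.59 [354.4 177.6] [ 593.1 -132.3    5. ]
basket_floor 0.55 [173.  238.5] [463.6 381.3   5. ]
charger 0.55 [298.1 177.5] [608.9  27.1   0. ]
```

View pics/z1.png

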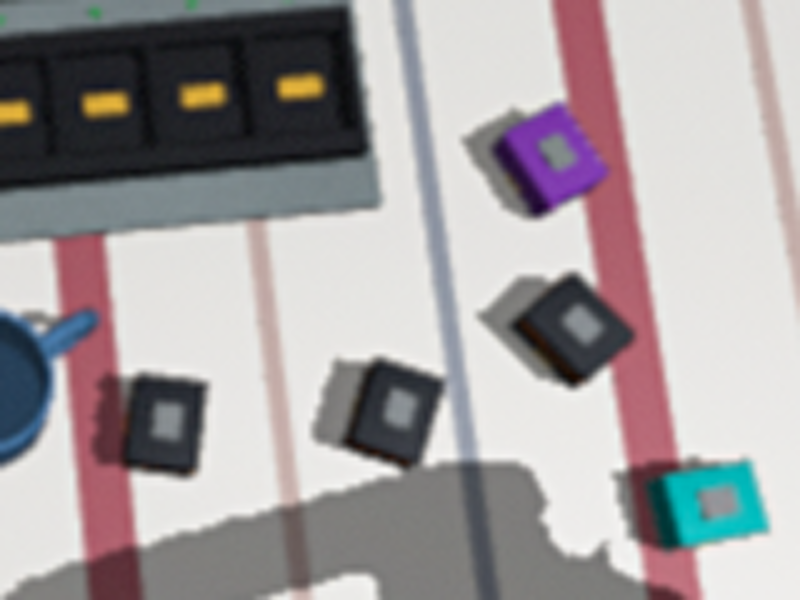

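View pics/z2.png

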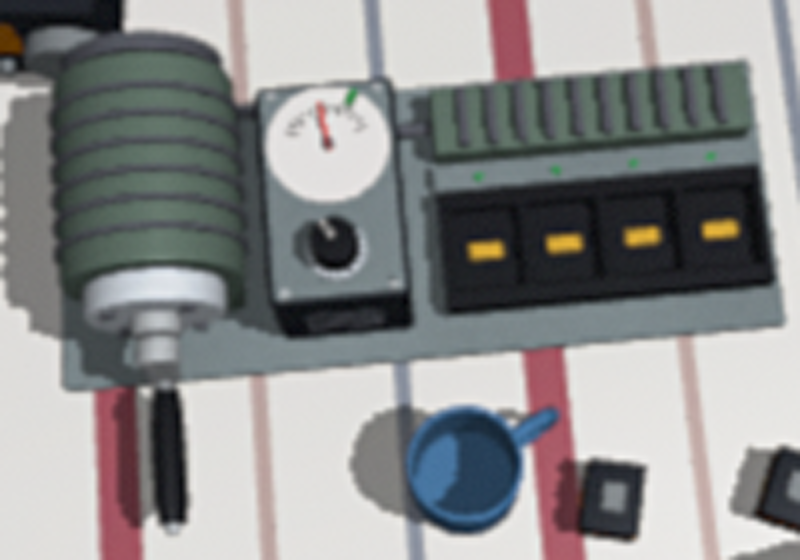

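```bash
python3 - <<'E'
from h import *
f=np.load("top1.npz");P=cloud("top",f["d"]);z=P[...,2]
reg=(P[...,0]>350)&(P[...,0]<800)&(P[...,1]<300)&(P[...,1]>-330)
tab=z[(P[...,0]>300)&(P[...,0]<450)&(P[...,1]<0)&(P[...,1]>-300)]
print("table z",np.percentile(tab,[5,25,50,75]))
def rect(lo,hi,b):
    m=(z>lo)&(z<hi)&(P[...,0]>b[0])&(P[...,0]<b[1])&(P[...,1]>b[2])&(P[...,1]<b[3])
    m=m.astype(np.uint8)
    n,l,s,c=cv2.connectedComponentsWithStats(m)
    i=1+np.argmax(s[1:,4]);q=P[l==i]
    print(lo,hi,len(q),np.median(q[:,2]),"rect",cv2.minAreaRect(q[:,:2].astype(np.float32)),"mean",q[:,:2].mean(0))
rect(26,38,(480,660,-330,30))
rect(44,54,(550,760,-330,30))
rect(105,117,(450,800,-60,120))
rect(5,15,(450,800,-330,280))
# packs
for px in [(363,244),(409,242),(444,226)]:
    w=px2w("top",px,36); rect(30,42,(w[0]-45,w[0]+45,w[1]-45,w[1]+45))
rect(55,66,(300,700,250,520))
rect(80,90,(350,480,-100,60))
E
```

```text
table z [-2.98337134 -0.68324548  1.08809277  3.43568356]
26 38 1146 31.255194412271067 rect ((582.9784545898438, -146.5479278564453), (88.760498046875, 228.5404815673828), 0.21661923825740814) mean [ 581.26282159 -147.06596749]
44 54 38 47.13471184230605 rect ((674.1591186523438, -215.50592041015625), (6.8479838371276855, 43.87807846069336), 89.83499908447266) mean [ 674.00486567 -215.12024133]
105 117 1763 110.73938377134186 rect ((605.54833984375, 36.3509407043457), (150.30189514160156, 91.52613830566406), 0.32593339681625366) mean [605.82342317  36.00756474]
5 15 2126 9.57378048573969 rect ((603.6127319335938, -57.567535400390625), (423.7370300292969, 188.13302612304688), 89.8697280883789) mean [549.31046215 -30.5639735 ]
30 42 282 35.77884833815165 rect ((399.9538879394531, -131.6334686279297), (40.27545166015625, 50.045989990234375), 77.0692367553711) mean [ 399.54586813 -131.10859989]
30 42 285 35.70818721564933 rect ((395.03948974609375, -255.5944061279297), (40.26451110839844, 50.378326416015625), 65.03836822509766) mean [ 394.71442746 -254.97457193]
30 42 269 35.30863253582106 rect ((431.6850280761719, -359.03607177734375), (48.71073532104492, 40.139404296875), 37.53377914428711) mean [ 431.21508952 -358.59424677]
55 66 1188 59.66634134665185 rect ((469.048095703125, 388.2219543457031), (262.4774475097656, 141.37747192382812), 17.106670379638672) mean [463.75034279 388.92868284]
80 90 141 84.08661532184146 rect ((424.5802307128906, -35.483154296875), (71.77163696289062, 72.9773178100586), 85.15534210205078) mean [424.88282242 -35.45995835]
```

```bash
cat > dial.py <<'E'
from h import *
def dial(n=4,save=None):
    A=np.mean([r.snapshot("top")[0].astype(float) for _ in range(n)],0)
    c=w2px("top",[[640,37,115]])[0].astype(int)
    y0,x0=c[1]-25,c[0]-25
    I=A[y0:y0+50,x0:x0+50]
    if save: cv2.imwrite(save,cv2.resize(I.astype(np.uint8),None,fx=10,fy=10,interpolation=cv2.INTER_CUBIC))
    b,g,rr=I[...,0],I[...,1],I[...,2]
    v,u=np.mgrid[:50,:50]; u=u+x0; v=v+y0
    W=np.stack([px2w("top",(a,bb),115)[:2] for a,bb in zip(u.ravel(),v.ravel())]).reshape(50,50,2)
    red=np.clip(rr-np.maximum(b,g)-40,0,None); gr=np.clip(g-np.maximum(b,rr)-25,0,None)
    wh=((I.min(-1)>150)).astype(np.uint8)
    n_,l,s,_=cv2.connectedComponentsWithStats(wh); i=1+np.argmax(s[1:,4])
    ys,xs=np.nonzero(l==i); pts=np.stack([xs+x0,ys+y0],-1).astype(np.int32)
    hull=cv2.convexHull(pts)[:,0].astype(np.float32)
    hw=np.array([px2w("top",q,113)[:2] for q in hull],np.float32)
    el=cv2.fitEllipse(hw)
    return W,red,gr,el
def ang(p,yaw=0.0): return -np.arctan2(p[1],p[0])+yaw
E
python3 - <<'E'
from dial import *
W,red,gr,el=dial(4,"pics/dial0.png")
print("dial ellipse",el)
for n,m in(("red",red),("green",gr)):
    w=m.ravel();q=W.reshape(-1,2);s=w>0;c=(q*w[:,None]).sum(0)/w.sum();C=np.cov(q[s].T,aweights=w[s]);e,v=np.linalg.eigh(C)
    print(n,s.sum(),"centroid",c,"axis",v[:,1],np.sqrt(e),"angle axis",-np.arctan(v[1,1]/v[0,1]),"rel dial",ang(c-el[0]),np.hypot(*(c-el[0])))
f=np.load("top1.npz");P=cloud("top",f["d"]);m=(P[...,2]>133)&(P[...,2]<145)&(abs(P[...,0]-562)<40)&(abs(P[...,1]-38)<35)
q=P[m];print("knob",len(q),q.mean(0),cv2.minEnclosingCircle(q[:,:2].astype(np.float32)))
E
```

```text
dial ellipse ((678.2378540039062, 47.41368865966797), (99.65833282470703, 173.37107849121094), 106.01126098632812)
red 15 centroid [649.66257182  37.96237278] axis [-0.99488266 -0.10103704] [0.90284745 7.16058869] angle axis -0.10120974288302267 rel dial 2.8221675954528838 30.09774283976623
green 8 centroid [666.35248708  18.37287947] axis [-0.8854077   0.46481524] [1.23747826 2.81259164] angle axis 0.4834259302933186 rel dial 1.9592635830789473 31.378823199874695
knob 123 [562.79092007  35.91423059 139.37629634] ((563.5333251953125, 35.67066955566406), 16.013032913208008)
```

View pics/dial0.png

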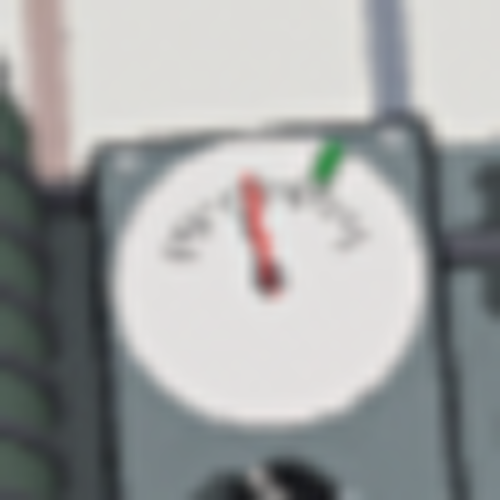

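```bash
cat >> dial.py <<'E'
def meas(n=4,save=None,C=None):
    A=np.mean([r.snapshot("top")[0].astype(float) for _ in range(n)],0)
    c=w2px("top",[[640,37,115]])[0].astype(int)
    k=4; x0,y0=c[0]-25,c[1]-25
    I=cv2.resize(A[y0:y0+50,x0:x0+50],None,fx=k,fy=k,interpolation=cv2.INTER_CUBIC)
    if save: cv2.imwrite(save,cv2.resize(np.clip(I,0,255).astype(np.uint8),None,fx=2.5,fy=2.5))
    v,u=np.mgrid[:50*k,:50*k]; U=(u+.5)/k-.5+x0; V=(v+.5)/k-.5+y0
    cal=r.get_calibration("top");T=np.array(cal["cam_to_world"]);d=np.stack([U,V,np.ones_like(U)],-1)@np.linalg.inv(cal["mtx"]).T@T[:3,:3].T
    t=(115-T[2,3])/d[...,2];W=(T[:3,3]+d*t[...,None])[...,:2]
    b,g,rr=I[...,0],I[...,1],I[...,2]
    wh=((I.min(-1)>170)&(np.hypot(W[...,0]-639,W[...,1]-36.5)<50)).astype(np.uint8)
    # white disc: box grey around; table excluded by distance to centre iteration
    D=W-np.array([639,36.5]); 
    red=np.clip(rr-np.maximum(b,g)-40,0,None); gr=np.clip(g-np.maximum(b,rr)-20,0,None)
    disc=(wh>0)&(np.hypot(D[...,0],D[...,1])<39)
    fill=cv2.morphologyEx(disc.astype(np.uint8),cv2.MORPH_CLOSE,np.ones((25,25),np.uint8))>0
    dc=W[fill].mean(0); 
    out={"disc":dc,"discR":np.sqrt(((W[fill]-dc)**2).sum(1).mean()*2)}
    for nme,m in(("red",red),("green",gr)):
        s=m>0;q=W[s];w=m[s];cc=np.average(q,axis=0,weights=w);e,vv=np.linalg.eigh(np.cov(q.T,aweights=w));ax=vv[:,1]
        out[nme]=dict(c=cc.round(2),axis=round(float(-np.arctan(ax[1]/ax[0])),3),rel=round(float(ang(cc-(dc if C is None else np.array(C)))),3),r=np.hypot(*(cc-dc)),L=np.sqrt(12*e))
    return out
E
python3 - <<'E'
from dial import *
for i in range(2): print(meas(3))
E
```

```text
{'disc': array([637.56411739,  36.46243619]), 'discR': np.float64(38.326968832829834), 'red': {'c': array([650.03,  37.92]), 'axis': -0.113, 'rel': -0.117, 'r': np.float64(12.552357655130235), 'L': array([ 3.66230199, 23.49560779])}, 'green': {'c': array([666.34,  18.49]), 'axis': 0.478, 'rel': 0.558, 'r': np.float64(33.92382505741718), 'L': array([4.76236491, 9.16576513])}}
{'disc': array([637.56540971,  36.45637732]), 'discR': np.float64(38.32702719511223), 'red': {'c': array([650.05,  37.92]), 'axis': -0.114, 'rel': -0.117, 'r': np.float64(12.567310275425337), 'L': array([ 3.65924863, 23.45720471])}, 'green': {'c': array([666.35,  18.46]), 'axis': 0.484, 'rel': 0.559, 'r': np.float64(33.944933579154416), 'L': array([4.7569669 , 9.27216032])}}
```

```bash
python3 - <<'E'
import re
s=open("dial.py").read()
s=s.replace('disc=(wh>0)&(np.hypot(D[...,0],D[...,1])<39)','disc=(I.min(-1)>170)&(abs(W[...,1]-36.3)<43)&(W[...,0]<677.5)&(W[...,0]>592)')
s=s.replace("dc=W[fill].mean(0);","n_,l_,st,_=cv2.connectedComponentsWithStats(fill.astype(np.uint8)); fill=l_==1+np.argmax(st[1:,4]); hl=cv2.convexHull(np.stack([u[fill],v[fill]],-1).astype(np.int32))[:,0]; el=cv2.fitEllipse(W[hl[:,1],hl[:,0]].astype(np.float32)); dc=np.array(el[0]);")
s=s.replace('out={"disc":dc,','out={"disc":dc,"el":el,')
open("dial.py","w").write(s)
E
python3 - <<'E'
from dial import *
for i in range(1): print(meas(3))
f=np.load("top1.npz");P=cloud("top",f["d"])
# handle points
m=(P[...,2]>20)&(P[...,2]<110)&(P[...,0]<470)&(P[...,0]>360)&(P[...,1]>100)&(P[...,1]<170)
q=P[m]
for x in range(370,470,12):
    s=q[abs(q[:,0]-x)<6]
    if len(s): print(x,len(s),s[:,1].min().round(1),s[:,1].max().round(1),s[:,2].max().round(1),np.median(s[:,1]).round(1))
E
```

```text
{'disc': array([643.52893066,  38.97368622]), 'el': ((643.5289306640625, 38.97368621826172), (84.38816833496094, 100.08300018310547), 114.61194610595703), 'discR': np.float64(42.78210874637927), 'red': {'c': array([650.03,  37.92]), 'axis': -0.114, 'rel': 0.161, 'r': np.float64(6.584278208389728), 'L': array([ 3.67046429, 23.33691787])}, 'green': {'c': array([666.31,  18.5 ]), 'axis': 0.494, 'rel': 0.732, 'r': np.float64(30.634539985846477), 'L': array([4.74650417, 9.24581887])}}
394 8 150.8 158.8 79.3 155.3
406 37 145.2 163.9 87.3 154.0
418 45 144.3 165.6 89.6 154.0
430 42 143.6 164.7 88.2 153.0
442 40 143.6 164.5 90.7 152.7
454 44 143.7 166.6 88.8 154.5
466 33 144.3 165.6 88.8 153.8
```

```bash
cat >> h.py <<'E'
def row(x,y,z,psi):
    s=r.sense();p=s["tool_pos"];R=Ro.from_euler("xyz",s["tcp_rot"],degrees=True)
    Rt=Ro.from_euler("xyz",[180,0,psi],degrees=True)
    sh=R.inv().apply(np.array([x,y,z])-p)/1000; rv=(R.inv()*Rt).as_rotvec()
    print("cur",p.round(1),s["tcp_rot"].round(1),"t",round(s["time"],2),"gap",round(s["finger_gap"],1),"\nrow",[float(a) for a in np.round(np.r_[sh,rv],4)],"rows lin",round(np.linalg.norm(sh)/.0625,1),"rot",round(np.degrees(np.linalg.norm(rv))/10.7,1))
if __name__=="__main__":
    import sys; row(*map(float,sys.argv[1:5]))
E
python3 h.py 563 36 215 140
```

```text
cur [ 162.8 -577.5  231.3] [180.    0.   15.7] t 1.4 gap 85.0 
row [0.5516, -0.4819, 0.0163, -0.0, 0.0, -2.1687] rows lin 11.7 rot 11.6
```

```bash
python3 -m crank '[[[0.552,-0.482,0,0,0,-2.169],[0.552,-0.482,0,0,0,-2.169],[0.552,-0.482,0,0,0,-2.169],[0.552,-0.482,0,0,0,-2.169],[0.552,-0.482,0,0,0,-2.169],[0.552,-0.482,0,0,0,-2.169],[0.552,-0.482,0,0,0,-2.169],[0.552,-0.482,0,0,0,-2.169],[0.552,-0.482,0,0,0,-2.169],[0.552,-0.482,0,0,0,-2.169]]]' 0.45 60; python3 h.py 563 36 200 140
```

```text
time: 2.65
tool_pos: [505.4, -52.2, 231.7]
tcp_rot: [180.0, 0.1, 123.5]
ft_force: [0.9, -0.7, 0.5]
finger_gap: 47.0
cur [505.4 -52.2 231.7] [1.800e+02 1.000e-01 1.235e+02] t 2.65 gap 47.0 
row [0.0417, 0.0967, 0.0317, 0.0005, 0.001, -0.2873] rows lin 1.8 rot 1.5
```

```bash
python3 -m crank '[[[0.042,0.097,0.02,0,0.001,-0.287],[0.042,0.097,0.03,0,0.001,-0.287],[0.042,0.097,0.06,0,0.001,-0.287],[0.042,0.097,0.075,0,0.001,-0.287],[0.042,0.097,0.075,0,0.001,-0.287]]]'; python3 h.py 563 36 118 140
python3 - <<'E'
from h import *
p,d=r.snapshot("side");cv2.imwrite("pics/s1.png",cv2.resize(p[130:280,250:450],None,fx=4,fy=4,interpolation=cv2.INTER_CUBIC))
p,d=r.snapshot("top");cv2.imwrite("pics/t1.png",cv2.resize(p[100:250,200:400],None,fx=4,fy=4,interpolation=cv2.INTER_CUBIC))
E
```

```text
time: 3.28
tool_pos: [562.0, 36.0, 155.5]
tcp_rot: [-179.9, -0.1, 139.9]
ft_force: [-1.7, 0.5, -0.4]
finger_gap: 47.2
cur [562.   36.  155.5] [-1.799e+02 -1.000e-01  1.399e+02] t 3.27 gap 47.2 
row [-0.0008, 0.0007, 0.0375, -0.0012, -0.002, -0.0011] rows lin 0.6 rot 0.0
```

View pics/s1.png

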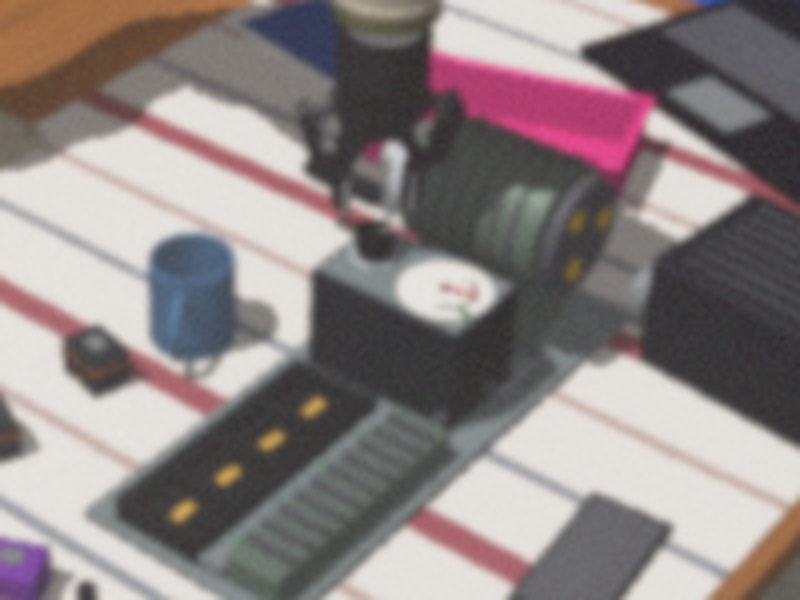

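View pics/t1.png

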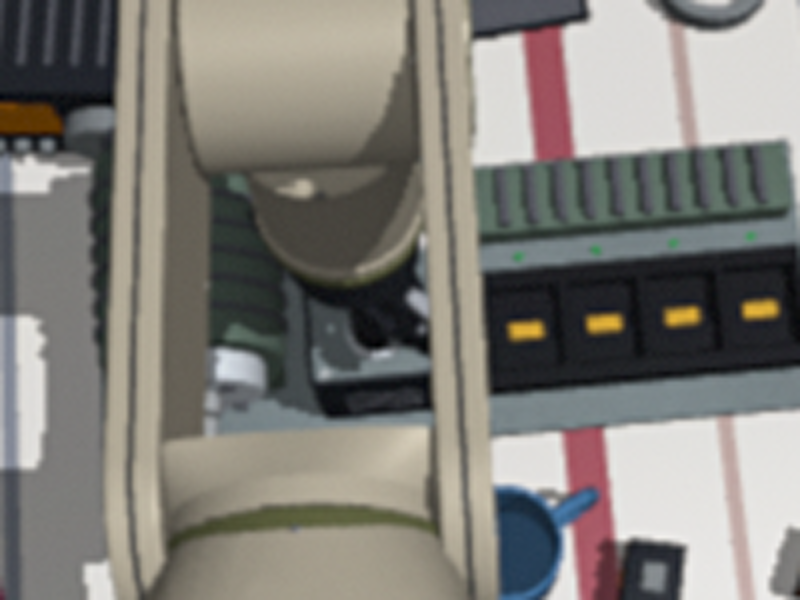

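```bash
python3 -m crank '[[[-0.001,0.001,0.02,-0.001,-0.002,0],[-0.001,0.001,0.037,-0.001,-0.002,0],[-0.001,0.001,0.037,-0.001,-0.002,0],[-0.001,0.001,0.037,-0.001,-0.002,0]]]'; python3 -m crank '[[[0,0,0,0,0,0],[0,0,0,0,0,0],[0,0,0,0,0,0],[0,0,0,0,0,0],[0,0,0,0,0,0]]]' 1 40
```

```text
time: 3.88
tool_pos: [565.3, 35.7, 121.5]
tcp_rot: [179.8, 0.2, 139.9]
ft_force: [0.8, -0.1, 0.1]
finger_gap: 47.5
time: 4.5
tool_pos: [564.7, 34.3, 122.8]
tcp_rot: [180.0, 0.2, 139.9]
ft_force: [-8.3, -6.9, 8.4]
finger_gap: 29.3
```

```bash
python3 -m crank '[[[0,0,0,0,0,0.15],[0,0,0,0,0,0.30],[0,0,0,0,0,0.45],[0,0,0,0,0,0.60],[0,0,0,0,0,0.75],[0,0,0,0,0,0.90],[0,0,0,0,0,1.05],[0,0,0,0,0,1.15],[0,0,0,0,0,1.15]]]'; python3 -m crank '[[[0,0,0,0,0,0.15],[0,0,0,0,0,0.30],[0,0,0,0,0,0.45],[0,0,0,0,0,0.60],[0,0,0,0,0,0.75],[0,0,0,0,0,0.90],[0,0,0,0,0,1.05],[0,0,0,0,0,1.15],[0,0,0,0,0,1.15]]]'
python3 - <<'E'
from h import *
p,d=r.snapshot("side");cv2.imwrite("pics/s2.png",cv2.resize(p[180:230,320:395],None,fx=10,fy=10,interpolation=cv2.INTER_CUBIC))
E
```

```text
time: 5.62
tool_pos: [564.8, 34.2, 123.0]
tcp_rot: [179.8, 0.1, 74.0]
ft_force: [0.8, -0.8, -4.7]
finger_gap: 29.2
time: 6.75
tool_pos: [565.0, 34.0, 123.0]
tcp_rot: [179.8, -0.2, 8.3]
ft_force: [2.5, -1.9, -5.0]
finger_gap: 29.1
```

View pics/s2.png

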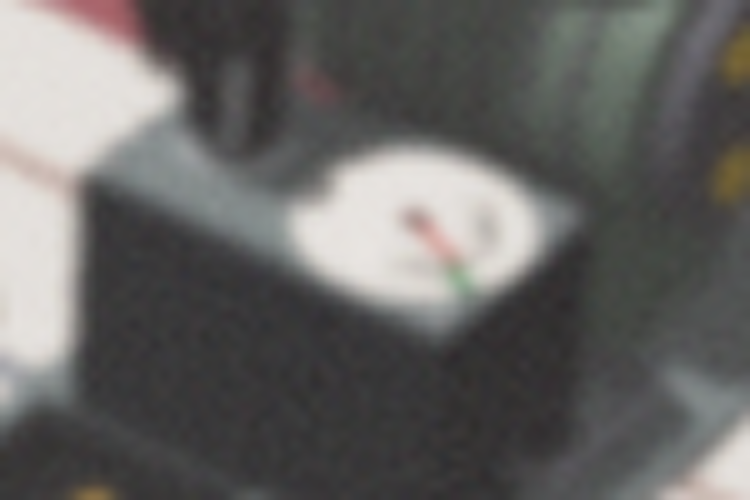

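```bash
cat > dial2.py <<'E'
from h import *
def grid(cam,x0,y0,w,h,k,z=115):
    v,u=np.mgrid[:h*k,:w*k]; U=(u+.5)/k-.5+x0; V=(v+.5)/k-.5+y0
    cal=r.get_calibration(cam);T=np.array(cal["cam_to_world"]);d=np.stack([U,V,np.ones_like(U)],-1)@np.linalg.inv(cal["mtx"]).T@T[:3,:3].T
    t=(z-T[2,3])/d[...,2];return (T[:3,3]+d*t[...,None])[...,:2]
def m2(cam,n=6,tr=30,tg=18,k=6):
    A=np.mean([r.snapshot(cam)[0].astype(float) for _ in range(n)],0)
    c=w2px(cam,[[645,36,115]])[0].astype(int);x0,y0=c-18
    I=cv2.resize(A[y0:y0+36,x0:x0+36],None,fx=k,fy=k,interpolation=cv2.INTER_CUBIC)
    W=grid(cam,x0,y0,36,36,k);b,g,rr=I[...,0],I[...,1],I[...,2]
    near=np.hypot(W[...,0]-638,W[...,1]-36)<46
    res={}
    for nme,m in(("red",np.clip(rr-np.maximum(b,g)-tr,0,None)*near),("green",np.clip(g-np.maximum(b,rr)-tg,0,None)*near)):
        lab=cv2.connectedComponentsWithStats((m>0).astype(np.uint8))
        if lab[0]<2: continue
        s=lab[1]==1+np.argmax(lab[2][1:,4]);q=W[s];w=m[s];cc=np.average(q,axis=0,weights=w);e,vv=np.linalg.eigh(np.cov(q.T,aweights=w));ax=vv[:,1]
        res[nme]=(cc.round(2),round(float(-np.arctan(ax[1]/ax[0])),3),np.sqrt(12*e).round(1))
    if len(res)==2:
        d=res["green"][0]-res["red"][0]; print(cam,res,"dir red->green",round(float(-np.arctan2(d[1],d[0])),3))
    else: print(cam,res)
    return I
if __name__=="__main__":
    import sys; m2(sys.argv[1])
E
python3 dial2.py side
```

```text
side {'red': (array([651.93,  28.43]), 0.472, array([ 4.4, 15.3])), 'green': (array([670.81,  15.2 ]), 0.65, array([3. , 6.2]))} dir red->green 0.611
```

```bash
python3 -m crank '[[[0,0,0,0,0,0.1],[0,0,0,0,0,0.2],[0,0,0,0,0,0.3],[0,0,0,0,0,0.3],[0,0,0,0,0,0.3]]]'; python3 dial2.py side
```

```text
time: 7.72
tool_pos: [565.0, 33.9, 123.0]
tcp_rot: [179.8, -0.2, -8.9]
ft_force: [2.3, -2.5, -5.4]
finger_gap: 29.5
side {'red': (array([648.98,  29.42]), 0.582, array([ 4.1, 12.8])), 'green': (array([670.64,  15.27]), 0.686, array([3.1, 6.1]))} dir red->green 0.579
```

```bash
python3 -m crank '[[[0,0,0,0,0,0],[0,0,0,0,0,0],[0,0,-0.03,0,0,0],[0,0,-0.08,0,0,0],[0,0,-0.08,0,0,0]]]' 0.4 ; python3 h.py 433 -360 160 127.5
```

```text
time: 8.65
tool_pos: [567.7, 34.4, 209.0]
tcp_rot: [179.9, -0.8, -8.9]
ft_force: [1.2, 0.3, -0.8]
finger_gap: 51.3
cur [567.7  34.4 209. ] [179.9  -0.8  -8.9] t 8.65 gap 51.3 
row [-0.0724, 0.4105, 0.0484, 0.0167, -0.0053, -2.3814] rows lin 6.7 rot 12.8
```

```bash
python3 -m crank '[[[-0.072,0.41,0.048,0.017,-0.005,-2.381],[-0.072,0.41,0.048,0.017,-0.005,-2.381],[-0.072,0.41,0.048,0.017,-0.005,-2.381],[-0.072,0.41,0.048,0.017,-0.005,-2.381],[-0.072,0.41,0.048,0.017,-0.005,-2.381],[-0.072,0.41,0.048,0.017,-0.005,-2.381],[-0.072,0.41,0.048,0.017,-0.005,-2.381],[-0.072,0.41,0.048,0.017,-0.005,-2.381],[-0.072,0.41,0.048,0.017,-0.005,-2.381],[-0.072,0.41,0.048,0.017,-0.005,-2.381]]]' 0
python3 - <<'E'
from dial2 import *
I=m2("top");cv2.imwrite("pics/d2.png",cv2.resize(np.clip(I,0,255).astype(np.uint8),None,fx=2,fy=2))
p,d=r.snapshot("top");cv2.imwrite("pics/t2.png",p)
E
python3 h.py 433 -360 160 127.5
```

```text
time: 9.9
tool_pos: [433.1, -359.5, 159.8]
tcp_rot: [179.9, -0.1, 92.1]
ft_force: [-0.0, 0.6, -0.2]
finger_gap: 85.5
top {'red': (array([648.05,  29.48]), 0.525, array([ 3.9, 31.1])), 'green': (array([666.38,  18.45]), 0.478, array([5. , 9.3]))} dir red->green 0.542
cur [ 433.6 -359.3  160.4] [179.9  -0.   91.7] t 10.25 gap 85.4 
row [-0.0007, -0.0006, 0.0004, 0.0019, -0.0001, -0.6253] rows lin 0.0 rot 3.3
```

View pics/d2.png

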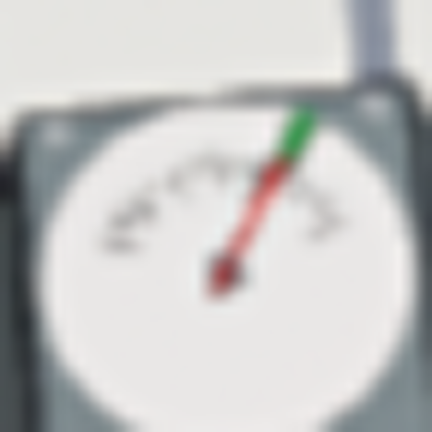

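View pics/t2.png

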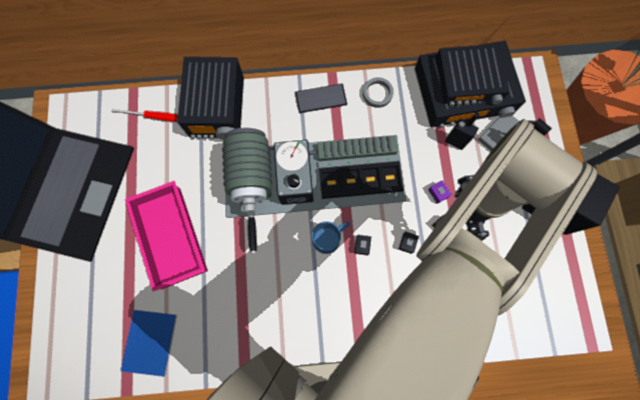

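```bash
cat > packs.py <<'E'
from h import *
def packs(cam,zlo=29,zhi=43,b=(320,560,-450,-60)):
    p,d=r.snapshot(cam);P=cloud(cam,d);z=P[...,2]
    m=((z>zlo)&(z<zhi)&(P[...,0]>b[0])&(P[...,0]<b[1])&(P[...,1]>b[2])&(P[...,1]<b[3])&(d>0)).astype(np.uint8)
    n,l,s,c=cv2.connectedComponentsWithStats(m)
    for i in range(1,n):
        if s[i,4]<80: continue
        q=P[l==i];rc=cv2.minAreaRect(q[:,:2].astype(np.float32));(w,h),a=rc[1],rc[2]
        if h>w:a+=90
        a=(a+90)%180-90
        print(cam,len(q),"ctr",np.round(rc[0],1),"dim",np.round(sorted(rc[1]),1),"ang long",round(a,1),"z",np.median(q[:,2]).round(1),"bgr",np.median(p[l==i],0))
if __name__=="__main__":
    import sys
    packs(sys.argv[1])
E
python3 packs.py side;python3 packs.py top
```

```text
side 126 ctr [ 404.9 -136.1] dim [43.7 59.8] ang long -5.7 z 35.1 bgr [78.  76.5 89. ]
side 184 ctr [ 551.3 -165.2] dim [ 18.5 205.9] ang long -89.2 z 31.9 bgr [55. 55. 57.]
side 140 ctr [ 400.3 -260. ] dim [40.7 63.1] ang long -26.9 z 35.2 bgr [78.5 77.  89. ]
side 146 ctr [ 339.5 -420.4] dim [38.6 51.8] ang long -87.3 z 34.8 bgr [161.5 164.   81. ]
side 167 ctr [ 437.3 -363.4] dim [47.  50.3] ang long 36.3 z 35.3 bgr [83. 83. 92.]
side 171 ctr [ 533.  -364.5] dim [45.2 50.1] ang long 26.0 z 35.4 bgr [162.  89. 133.]
top 263 ctr [ 527.7 -359.9] dim [40.7 50.7] ang long 27.5 z 35.5 bgr [175.  64. 132.]
top 336 ctr [ 549.3 -160.3] dim [ 21.3 199.8] ang long -89.4 z 31.8 bgr [21. 19. 17.]
top 287 ctr [ 395.3 -255.6] dim [40.1 50.2] ang long -24.8 z 35.6 bgr [64. 57. 54.]
top 276 ctr [ 399.7 -131.8] dim [40.1 49.3] ang long -13.3 z 35.6 bgr [62. 56. 52.]
```

```bash
python3 h.py 433.4 -360.7 14 127.5
```

```text
cur [ 433.6 -359.4  160.4] [179.9  -0.   91.7] t 10.35 gap 85.4 
row [-0.0014, -0.0005, 0.1464, 0.0019, 0.0, -0.6242] rows lin 2.3 rot 3.3
```

```bash
python3 -m crank '[[[-0.001,-0.001,0.04,0.002,0,-0.18],[-0.001,-0.001,0.08,0.002,0,-0.36],[-0.001,-0.001,0.1,0.002,0,-0.54],[-0.001,-0.001,0.12,0.002,0,-0.624],[-0.001,-0.001,0.146,0.002,0,-0.624],[-0.001,-0.001,0.146,0.002,0,-0.624],[-0.001,-0.001,0.146,0.002,0,-0.624]]]' 0.1; python3 -m crank '[[[0,0,0,0,0,0],[0,0,0,0,0,0],[0,0,0,0,0,0],[0,0,0,0,0,0],[0,0,0,0,0,0]]]' 1 50
```

```text
time: 11.22
tool_pos: [433.3, -360.6, 15.4]
tcp_rot: [180.0, 0.0, 127.5]
ft_force: [0.0, -0.9, 0.4]
finger_gap: 76.9
time: 11.85
tool_pos: [434.3, -361.7, 17.2]
tcp_rot: [180.0, 0.2, 127.5]
ft_force: [0.1, 0.1, 5.6]
finger_gap: 48.9
```

```bash
python3 h.py 585 -230.7 70 90.25
```

```text
cur [ 434.3 -361.7   17.2] [180.    0.2 127.5] t 11.85 gap 48.9 
row [0.0122, 0.1993, -0.0528, 0.0016, 0.0036, 0.6493] rows lin 3.3 rot 3.5
```

```bash
python3 -m crank '[[[0,0,-0.03,0,0,0],[0.004,0.04,-0.07,0.002,0.004,0.13],[0.008,0.09,-0.08,0.002,0.004,0.3],[0.012,0.14,-0.08,0.002,0.004,0.47],[0.012,0.19,-0.07,0.002,0.004,0.64],[0.012,0.199,-0.053,0.002,0.004,0.649],[0.012,0.199,-0.053,0.002,0.004,0.649],[0.012,0.199,-0.053,0.002,0.004,0.649]]]'; python3 h.py 585 -230.7 37 90.25
python3 - <<'E'
from h import *
p,d=r.snapshot("side");cv2.imwrite("pics/s3.png",cv2.resize(p[190:310,240:400],None,fx=5,fy=5,interpolation=cv2.INTER_CUBIC))
p,d=r.snapshot("top");cv2.imwrite("pics/t3.png",cv2.resize(p[120:220,300:440],None,fx=5,fy=5,interpolation=cv2.INTER_CUBIC))
E
```

```text
time: 12.85
tool_pos: [583.9, -231.9, 70.2]
tcp_rot: [-179.9, -0.0, 90.3]
ft_force: [0.2, 0.3, -1.2]
finger_gap: 49.1
cur [ 583.9 -231.9   70.2] [-179.9   -0.    90.3] t 12.85 gap 49.1 
row [0.0012, 0.0012, 0.0332, -0.0014, -0.0002, 0.0005] rows lin 0.5 rot 0.0
```

View pics/s3.png

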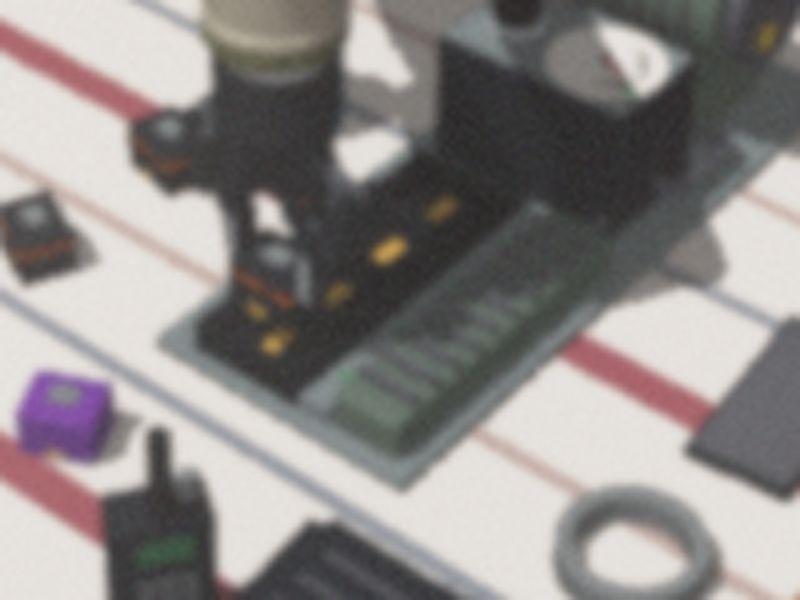

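View pics/t3.png

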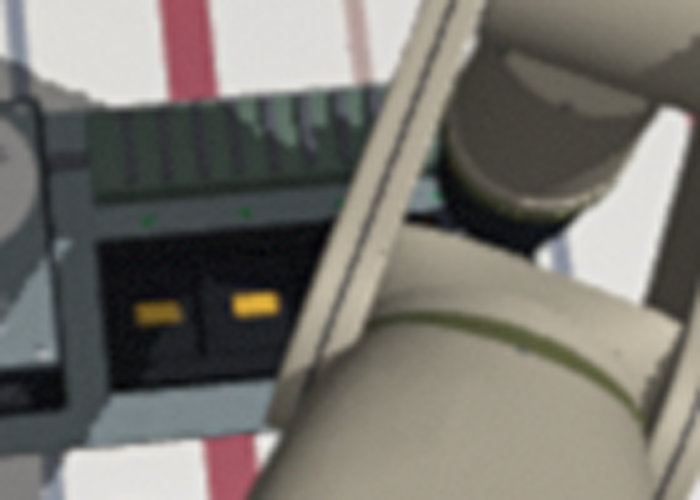

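```bash
python3 -m crank '[[[0.001,0.001,0.012,-0.001,0,0],[0.001,0.001,0.022,-0.001,0,0],[0.001,0.001,0.028,-0.001,0,0],[0.001,0.001,0.033,-0.001,0,0],[0.001,0.001,0.033,-0.001,0,0],[0.001,0.001,0.033,-0.001,0,0]]]'; python3 h.py 585 -230.7 37 90.25
```

```text
time: 13.7
tool_pos: [585.6, -231.3, 38.0]
tcp_rot: [179.9, 0.0, 90.2]
ft_force: [0.0, -0.8, -2.1]
finger_gap: 48.5
cur [ 585.6 -231.3   38. ] [179.9   0.   90.2] t 13.7 gap 48.5 
row [0.0006, -0.0006, 0.001, 0.0013, 0.0005, -0.0004] rows lin 0.0 rot 0.0
```

```bash
python3 -m crank '[[[0,0,0.002,0,0,0],[0,0,0.003,0,0,0]]]'; python3 -m crank '[[[0,0,0,0,0,0],[0,0,0,0,0,0],[0,0,-0.02,0,0,0],[0,0,-0.06,0,0,0],[0,0,-0.06,0,0,0]]]' 0.15; python3 h.py 397 -257.4 70 65.2
```

```text
time: 13.95
tool_pos: [585.9, -231.4, 37.2]
tcp_rot: [179.9, 0.0, 90.2]
ft_force: [-10.5, 4.4, 20.8]
finger_gap: 49.3
time: 14.58
tool_pos: [589.0, -232.9, 103.2]
tcp_rot: [179.5, 0.3, 90.2]
ft_force: [-0.1, -0.8, -0.2]
finger_gap: 72.4
cur [ 589.  -232.9  103.2] [179.5   0.3  90.2] t 14.57 gap 72.4 
row [-0.0235, -0.1924, 0.0315, 0.0103, 0.0025, 0.437] rows lin 3.1 rot 2.3
```

```bash
python3 -m crank '[[[-0.007,-0.06,0,0.01,0.002,0.15],[-0.015,-0.12,0,0.01,0.002,0.3],[-0.024,-0.18,0.02,0.01,0.002,0.437],[-0.024,-0.192,0.031,0.01,0.002,0.437],[-0.024,-0.192,0.031,0.01,0.002,0.437]]]'; python3 h.py 397 -257.4 14 65.2; python3 packs.py side; python3 - <<'E'
from h import *
p,d=r.snapshot("side");cv2.imwrite("pics/s4.png",cv2.resize(p[190:310,200:400],None,fx=4,fy=4,interpolation=cv2.INTER_CUBIC))
E
```

```text
time: 15.2
tool_pos: [396.6, -257.7, 70.1]
tcp_rot: [-180.0, 0.0, 65.2]
ft_force: [1.1, -1.1, 0.4]
finger_gap: 72.7
cur [ 396.6 -257.7   70.1] [-180.     0.    65.2] t 15.2 gap 72.7 
row [0.0004, 0.0003, 0.0561, -0.0004, 0.0, -0.0004] rows lin 0.9 rot 0.0
side 125 ctr [ 405.1 -135. ] dim [42.5 57. ] ang long -14.5 z 35.0 bgr [72. 74. 81.]
side 111 ctr [ 551. -127.] dim [ 17.2 133. ] ang long -90.0 z 32.0 bgr [57. 56. 57.]
side 128 ctr [ 401.1 -260. ] dim [39.9 57.1] ang long -22.4 z 34.9 bgr [80. 81. 92.]
side 149 ctr [ 340.1 -420.1] dim [39.6 49.5] ang long -88.1 z 35.0 bgr [161. 163.  81.]
side 173 ctr [ 532.5 -363.4] dim [46.  52.1] ang long 25.0 z 35.2 bgr [161.  88. 133.]
```

View pics/s4.png

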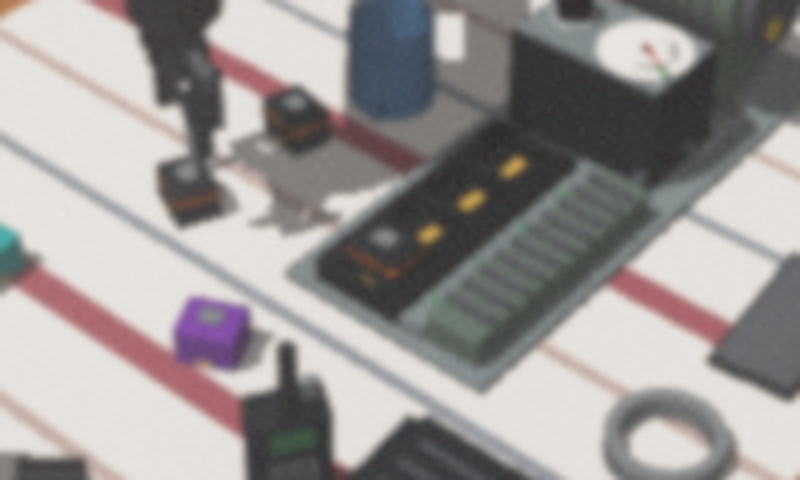

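```bash
python3 -m crank '[[[0,0,0.035,0,0,0],[0,0,0.056,0,0,0],[0,0,0.056,0,0,0],[0,0,0.056,0,0,0]]]'; python3 -m crank '[[[0,0,0,0,0,0],[0,0,0,0,0,0],[0,0,0,0,0,0],[0,0,0,0,0,0]]]' 1 50;python3 h.py 585.3 -176 70 90.25
```

```text
time: 15.8
tool_pos: [400.6, -259.1, 17.1]
tcp_rot: [179.7, 0.1, 65.3]
ft_force: [0.2, -0.1, -0.1]
finger_gap: 72.5
time: 16.3
tool_pos: [401.8, -259.8, 18.8]
tcp_rot: [179.6, 0.1, 65.3]
ft_force: [-0.3, 2.8, 6.7]
finger_gap: 49.1
cur [ 401.8 -259.8   18.8] [1.796e+02 1.000e-01 6.530e+01] t 16.3 gap 49.1 
row [0.1527, 0.132, -0.0504, 0.0067, 0.003, -0.4352] rows lin 3.3 rot 2.3
```

```bash
python3 -m crank '[[[0,0,-0.03,0,0,0],[0.02,0.02,-0.07,0.003,0.003,-0.1],[0.06,0.055,-0.075,0.007,0.003,-0.25],[0.1,0.09,-0.075,0.007,0.003,-0.4],[0.14,0.12,-0.06,0.007,0.003,-0.435],[0.153,0.132,-0.05,0.007,0.003,-0.435],[0.153,0.132,-0.05,0.007,0.003,-0.435],[0.153,0.132,-0.05,0.007,0.003,-0.435]]]';python3 h.py 585.3 -175.7 37 90.25
```

```text
time: 17.3
tool_pos: [584.9, -176.2, 69.9]
tcp_rot: [-180.0, 0.0, 90.2]
ft_force: [-0.9, 0.6, -2.3]
finger_gap: 48.9
cur [ 584.9 -176.2   69.9] [-180.     0.    90.2] t 17.3 gap 48.9 
row [0.0005, 0.0004, 0.0329, -0.0005, 0.0002, -0.0005] rows lin 0.5 rot 0.0
```

```bash
python3 -m crank '[[[0,0,0.01,0,0,0],[0,0,0.018,0,0,0],[0,0,0.025,0,0,0],[0,0,0.03,0,0,0],[0,0,0.032,0,0,0],[0,0,0.033,0,0,0]]]';python3 h.py 585.3 -175.7 37 90.25
```

```text
time: 18.05
tool_pos: [584.6, -176.2, 39.0]
tcp_rot: [-179.9, 0.0, 90.2]
ft_force: [-15.2, 4.3, 23.7]
finger_gap: 48.9
cur [ 584.6 -176.2   39. ] [-179.9    0.    90.2] t 18.05 gap 48.9 
row [0.0005, 0.0007, 0.002, -0.0016, 0.0001, -0.0002] rows lin 0.0 rot 0.0
```

Seated (contact at the expected height). Release, then go to the third pack.

```bash
python3 -m crank '[[[0,0,0,0,0,0],[0,0,0,0,0,0],[0,0,-0.02,0,0,0],[0,0,-0.05,0,0,0],[0,0,-0.06,0,0,0],[0,0,-0.06,0,0,0]]]' 0.15; python3 h.py 401.4 -133.5 70 76.9
```

```text
time: 18.8
tool_pos: [585.6, -176.5, 100.4]
tcp_rot: [180.0, 0.1, 90.2]
ft_force: [0.9, -1.0, -0.1]
finger_gap: 72.4
cur [ 585.6 -176.5  100.4] [1.80e+02 1.00e-01 9.02e+01] t 18.8 gap 72.4 
row [0.0438, -0.1841, 0.0302, 0.001, 0.001, 0.2328] rows lin 3.1 rot 1.2
```

```bash
python3 -m crank '[[[0.01,-0.05,0,0.001,0.001,0.08],[0.025,-0.11,0,0.001,0.001,0.18],[0.04,-0.165,0.02,0.001,0.001,0.233],[0.044,-0.184,0.03,0.001,0.001,0.233],[0.044,-0.184,0.03,0.001,0.001,0.233],[0.044,-0.184,0.03,0.001,0.001,0.233]]]'; python3 h.py 401.4 -133.5 15 76.9; python3 packs.py side; python3 - <<'E'
from h import *
p,d=r.snapshot("side");cv2.imwrite("pics/s5.png",cv2.resize(p[190:310,200:400],None,fx=4,fy=4,interpolation=cv2.INTER_CUBIC))
E
```

```text
time: 19.55
tool_pos: [402.5, -133.7, 70.7]
tcp_rot: [179.9, 0.0, 76.9]
ft_force: [0.6, 0.1, -0.6]
finger_gap: 72.3
cur [ 402.5 -133.7   70.7] [179.9   0.   76.9] t 19.55 gap 72.3 
row [-0.0, -0.0011, 0.0557, 0.0011, 0.0002, -0.0003] rows lin 0.9 rot 0.0
side 121 ctr [ 403.2 -136. ] dim [43.8 58. ] ang long -16.1 z 35.1 bgr [78. 78. 86.]
side 142 ctr [ 339.8 -419.5] dim [36.4 53.2] ang long -85.0 z 34.9 bgr [161.5 163.   83. ]
side 175 ctr [ 532.9 -364.9] dim [46.5 51.9] ang long 24.2 z 35.3 bgr [162.  91. 134.]
```

View pics/s5.png

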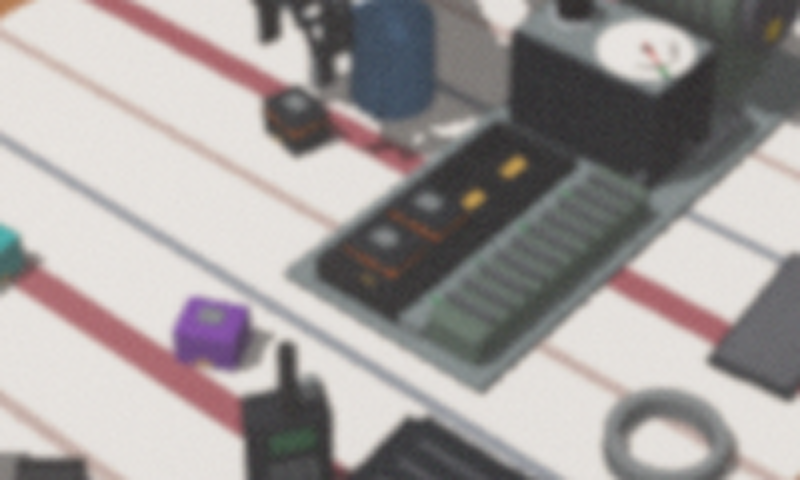

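```bash
python3 -m crank '[[[0,-0.001,0.025,0.001,0,0],[0,-0.001,0.045,0.001,0,0],[0,-0.001,0.055,0.001,0,0],[0,-0.001,0.055,0.001,0,0],[0,-0.001,0.055,0.001,0,0]]]'; python3 -m crank '[[[0,0,0,0,0,0],[0,0,0,0,0,0],[0,0,0,0,0,0],[0,0,0,0,0,0]]]' 1 50;python3 h.py 585.1 -120.7 70 90.25
```

```text
time: 20.27
tool_pos: [402.7, -134.0, 16.8]
tcp_rot: [179.9, 0.0, 76.9]
ft_force: [0.6, -0.0, -0.3]
finger_gap: 72.5
time: 20.78
tool_pos: [403.6, -134.4, 18.0]
tcp_rot: [179.8, 0.1, 76.9]
ft_force: [-0.9, 0.5, 6.5]
finger_gap: 49.0
cur [ 403.6 -134.4   18. ] [1.798e+02 1.000e-01 7.690e+01] t 20.77 gap 49.0 
row [0.0545, 0.1738, -0.0515, 0.0033, 0.0014, -0.2331] rows lin 3.0 rot 1.2
```

```bash
python3 -m crank '[[[0,0,-0.03,0,0,0],[0.005,0.02,-0.07,0.003,0.001,-0.05],[0.02,0.07,-0.075,0.003,0.001,-0.12],[0.04,0.12,-0.075,0.003,0.001,-0.2],[0.052,0.165,-0.06,0.003,0.001,-0.233],[0.055,0.174,-0.051,0.003,0.001,-0.233],[0.055,0.174,-0.051,0.003,0.001,-0.233],[0.055,0.174,-0.051,0.003,0.001,-0.233]]]';python3 h.py 585.1 -120.9 38 90.25
```

```text
time: 21.78
tool_pos: [584.5, -120.4, 69.8]
tcp_rot: [-180.0, 0.0, 90.2]
ft_force: [0.3, -0.5, 0.1]
finger_gap: 49.0
cur [ 584.5 -120.4   69.8] [-180.     0.    90.2] t 21.77 gap 49.0 
row [-0.0005, 0.0006, 0.0318, -0.0001, 0.0004, -0.0006] rows lin 0.5 rot 0.0
```

```bash
python3 -m crank '[[[0,0,0.01,0,0,0],[-0.0005,0,0.018,0,0,0],[-0.0005,0,0.025,0,0,0],[-0.0005,0,0.03,0,0,0],[-0.0005,0,0.032,0,0,0],[-0.0005,0,0.033,0,0,0]]]';python3 -m crank '[[[0,0,0,0,0,0],[0,0,0,0,0,0],[0,0,-0.02,0,0,0],[0,0,-0.05,0,0,0],[0,0,-0.06,0,0,0],[0,0,-0.06,0,0,0]]]' 0.15; python3 h.py 440 151 240 90
```

```text
time: 22.52
tool_pos: [584.1, -120.8, 38.0]
tcp_rot: [-179.9, 0.0, 90.2]
ft_force: [-13.1, 2.6, 19.0]
finger_gap: 48.3
time: 23.28
tool_pos: [585.1, -121.0, 99.5]
tcp_rot: [179.9, 0.1, 90.2]
ft_force: [-0.0, -0.8, -0.7]
finger_gap: 72.7
cur [ 585.1 -121.    99.5] [1.799e+02 1.000e-01 9.020e+01] t 23.27 gap 72.7 
row [0.2725, -0.1439, -0.1409, 0.001, 0.001, 0.004] rows lin 5.4 rot 0.0
```

```bash
python3 h.py 426 152.5 180 180.25;  python3 -m crank '[[[0,0,-0.06,0,0,0],[0.03,-0.03,-0.12,0,0,-0.18],[0.09,-0.06,-0.14,0,0,-0.36],[0.14,-0.09,-0.14,0,0,-0.54],[0.19,-0.12,-0.14,0,0,-0.72],[0.24,-0.15,-0.14,0,0,-0.9],[0.27,-0.16,-0.12,0,0,-1.08],[0.27,-0.16,-0.1,0,0,-1.26],[0.273,-0.16,-0.08,0,0,-1.44],[0.273,-0.16,-0.08,0,0,-1.57]]]'; python3 h.py 426 152.5 180 180.25
python3 dial2.py top; python3 - <<'E'
from h import *
p,d=r.snapshot("top");cv2.imwrite("pics/t6.png",cv2.resize(p[100:260,200:430],None,fx=3.4,fy=3.4,interpolation=cv2.INTER_CUBIC))
p,d=r.snapshot("side");cv2.imwrite("pics/s6.png",cv2.resize(p[140:290,230:430],None,fx=4,fy=4,interpolation=cv2.INTER_CUBIC))
E
```

```text
cur [ 585.1 -121.    99.5] [1.799e+02 1.000e-01 9.020e+01] t 23.27 gap 72.7 
row [0.2741, -0.158, -0.0809, 0.0, 0.0016, -1.5712] rows lin 5.2 rot 8.4
time: 24.52
tool_pos: [421.9, 151.2, 175.7]
tcp_rot: [-179.9, -0.3, -179.5]
ft_force: [-0.4, 0.3, -0.1]
finger_gap: 72.6
cur [421.9 151.2 175.7] [-179.9   -0.3 -179.5] t 24.52 gap 72.6 
row [-0.0041, 0.0012, -0.0044, -0.0022, -0.0044, 0.0045] rows lin 0.1 rot 0.0
top {'red': (array([648.21,  29.36]), 0.526, array([ 3.9, 30.4])), 'green': (array([666.38,  18.46]), 0.481, array([4.9, 9.2]))} dir red->green 0.54
```

View pics/t6.png

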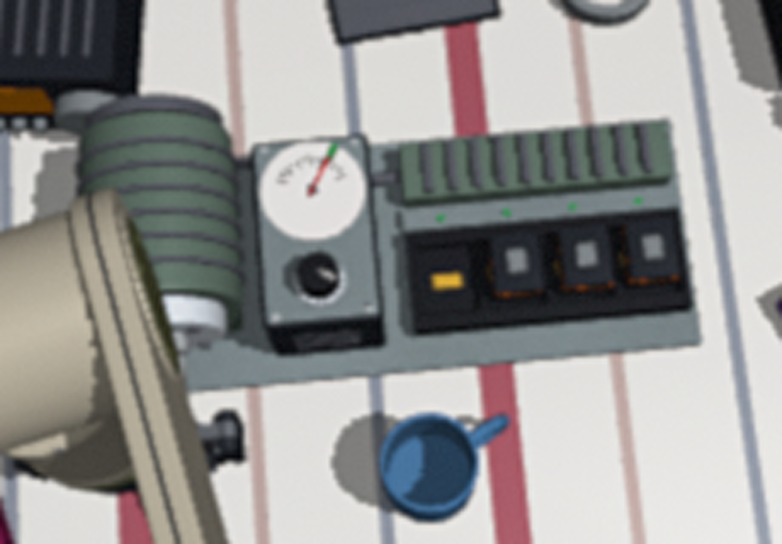

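View pics/s6.png

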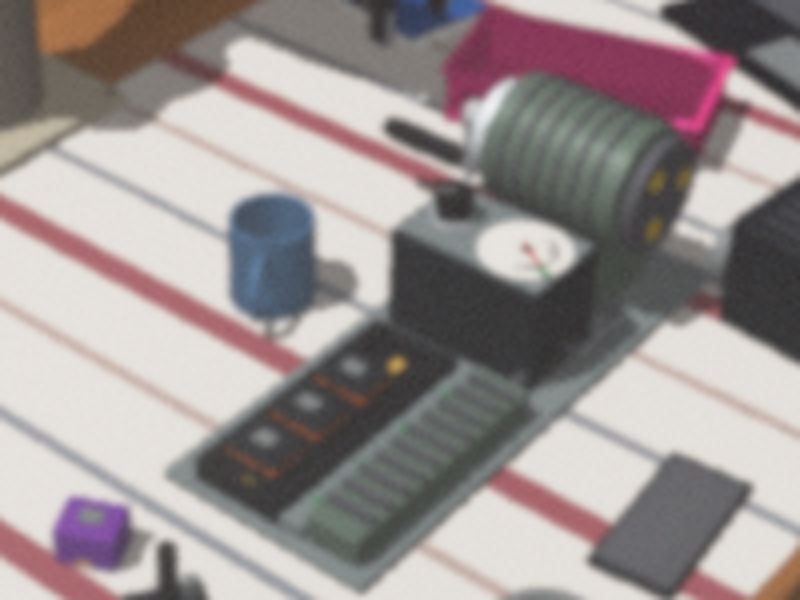

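```bash
python3 - <<'E'
from packs import *
packs("top",49,63,(540,640,-280,-40))
_,d=r.snapshot("side");P=cloud("side",d)
m=(P[...,2]>40)&(P[...,2]<110)&(P[...,0]<480)&(P[...,0]>370)&(P[...,1]>110)&(P[...,1]<185)
q=P[m]
for x in range(390,482,12):
    s=q[abs(q[:,0]-x)<6]
    if len(s): print(x,len(s),"y",np.percentile(s[:,1],[0,50,100]).round(1),"z",np.percentile(s[:,2],[0,50,100]).round(1))
print(r.landmark_of("handle_grip","side")[:1],w2px("side",[[440,151.5,76]]))
E
```

```text
top 264 ctr [ 584.5 -228.2] dim [40.1 50.6] ang long 0.5 z 55.7 bgr [48. 42. 39.]
top 260 ctr [ 583.1 -175. ] dim [39.7 50.7] ang long -0.3 z 55.5 bgr [47. 41. 38.]
top 262 ctr [ 582.8 -118.9] dim [40.1 49.8] ang long 0.9 z 55.7 bgr [46.5 40.  37. ]
402 5 y [144.7 145.7 151.1] z [63.7 79.2 83.6]
414 13 y [140.3 146.9 156.2] z [72.4 81.5 86.6]
426 18 y [137.4 145.2 158.7] z [64.2 79.3 90.4]
438 17 y [140.  146.9 159.8] z [66.1 82.2 88.9]
450 17 y [139.3 144.8 156.1] z [68.9 80.5 91.9]
462 19 y [141.  146.8 159.4] z [69.3 81.5 86.7]
474 19 y [140.5 145.2 159.2] z [61.9 82.  91.4]
[{'pixel': [336.6, 173.6], 'conf': 0.7}] [[334.13637112 174.33116752]]
```

```bash
python3 h.py 427 152 58 180.25; python3 -m crank '[[[-0.005,0.001,0.03,-0.002,-0.004,0],[-0.005,0.001,0.06,-0.002,-0.004,0],[-0.005,0.001,0.085,-0.002,-0.004,0],[-0.005,0.001,0.1,-0.002,-0.004,0],[-0.005,0.001,0.11,-0.002,-0.004,0],[-0.005,0.001,0.118,-0.002,-0.004,0],[-0.005,0.001,0.118,-0.002,-0.004,0]]]' 0.35; python3 h.py 427 152 58 180.25
```

```text
cur [424.1 151.4 179.3] [-1.799e+02  1.000e-01 -1.799e+02] t 25.07 gap 72.8 
row [-0.0027, 0.0007, 0.1213, -0.0009, 0.0014, -0.0019] rows lin 1.9 rot 0.0
time: 25.95
tool_pos: [429.3, 152.2, 61.2]
tcp_rot: [179.9, 0.3, -179.9]
ft_force: [-0.1, -0.6, -0.9]
finger_gap: 55.8
cur [429.3 152.2  61.2] [ 179.9    0.3 -179.9] t 25.95 gap 55.8 
row [0.0023, -0.0002, 0.0032, 0.001, 0.0052, -0.002] rows lin 0.1 rot 0.0
```

```bash
python3 -m crank '[[[0.002,0,0.003,0,0.004,0],[0.002,0,0.003,0,0.004,0],[0.002,0,0.003,0,0.004,0],[0.002,0,0.003,0,0.004,0],[0.002,0,0.003,0,0.004,0],[0.002,0,0.003,0,0.004,0]]]' 1 60; python3 h.py 427 152 58 180.25
```

```text
time: 26.7
tool_pos: [427.3, 152.3, 58.3]
tcp_rot: [179.9, 0.1, -179.9]
ft_force: [-3.1, -0.1, 4.3]
finger_gap: 20.0
cur [427.3 152.3  58.3] [ 1.799e+02  1.000e-01 -1.799e+02] t 26.7 gap 20.0 
row [0.0003, -0.0003, 0.0003, 0.0011, 0.0012, -0.0019] rows lin 0.0 rot 0.0
```

```bash
python3 -m crank '[[[0,0.004,0,0,0,0],[0,0.011,-0.001,0,0,0],[0,0.019,-0.004,0,0,0],[0,0.027,-0.009,0,0,0],[0,0.034,-0.014,0,0,0],[0,0.04,-0.020,0,0,0],[0,0.045,-0.027,0,0,0],[0,0.0485,-0.035,0,0,0],[0,0.051,-0.043,0,0,0],[0,0.052,-0.052,0,0,0]]]' 1 80; LEAD=3 python3 nx.py
```

```text
time: 27.95
tool_pos: [426.8, 203.0, 108.9]
tcp_rot: [-179.9, 0.0, -179.9]
ft_force: [5.5, -4.7, -10.9]
finger_gap: 19.8
t 27.95 p [426.8 203.  108.9] q deg 85.4 rad 53.6 F [  5.5  -4.7 -10.9] gap 19.8 rv [-0.001  0.    -0.002]
[-0.0002,0.0011,-0.0114,0,0,0],[-0.0002,-0.0007,-0.0198,0,0,0],[-0.0002,-0.0038,-0.0279,0,0,0],[-0.0001,-0.0081,-0.0354,0,0,0],[-0.0001,-0.0135,-0.0421,0,0,0],[-0.0001,-0.0199,-0.0479,0,0,0],[-0.0001,-0.0272,-0.0526,0,0,0],[-0.0001,-0.035,-0.0561,0,0,0],[-0.0001,-0.0434,-0.0583,0,0,0],[-0.0001,-0.052,-0.0593,0,0,0]
```

```bash
python3 -m crank '[[[0,0.0005,-0.0105,0,0,0],[0,-0.001,-0.0195,0,0,0],[0,-0.0045,-0.0275,0,0,0],[0,-0.009,-0.035,0,0,0],[0,-0.014,-0.042,0,0,0],[0,-0.0205,-0.0475,0,0,0],[0,-0.028,-0.0525,0,0,0],[0,-0.0355,-0.056,0,0,0],[0,-0.044,-0.058,0,0,0],[0,-0.0525,-0.059,0,0,0]]]'; C=148.8,113.2 LEAD=2 python3 nx.py
```

```text
time: 29.2
tool_pos: [427.3, 151.3, 168.3]
tcp_rot: [180.0, 0.1, -179.9]
ft_force: [-0.1, 4.7, 0.4]
finger_gap: 19.9
t 29.2 p [427.3 151.3 168.3] q deg 177.4 rad 55.1 F [-0.1  4.7  0.4] gap 19.9 rv [ 0.001  0.001 -0.002]
[0.0003,-0.0105,0.0007,0,0,0],[0.0003,-0.019,0.0026,0,0,0],[0.0003,-0.027,0.0058,0,0,0],[0.0004,-0.0344,0.0102,0,0,0],[0.0004,-0.041,0.0157,0,0,0],[0.0004,-0.0467,0.0222,0,0,0],[0.0004,-0.0513,0.0296,0,0,0],[0.0005,-0.0547,0.0375,0,0,0],[0.0005,-0.0568,0.0459,0,0,0],[0.0005,-0.0576,0.0545,0,0,0]
```

```bash
python3 -m crank '[[[0,-0.0105,0.0005,0,0,0],[0,-0.019,0.0025,0,0,0],[0,-0.027,0.006,0,0,0],[0,-0.0345,0.01,0,0,0],[0,-0.041,0.0155,0,0,0],[0,-0.0465,0.022,0,0,0],[0,-0.0515,0.0295,0,0,0],[0,-0.0545,0.0375,0,0,0],[0,-0.057,0.046,0,0,0],[0,-0.0575,0.0545,0,0,0]]]'; C=148.8,113.2 LEAD=2 python3 nx.py
```

```text
time: 30.45
tool_pos: [427.6, 93.2, 112.7]
tcp_rot: [-180.0, 0.1, -179.9]
ft_force: [3.5, -3.5, -3.8]
finger_gap: 19.4
t 30.45 p [427.6  93.2 112.7] q deg -89.5 rad 55.6 F [ 3.5 -3.5 -3.8] gap 19.4 rv [-0.     0.002 -0.002]
[0.0006,0.0018,0.0105,0,0,0],[0.0006,0.0041,0.0188,0,0,0],[0.0006,0.0078,0.0266,0,0,0],[0.0006,0.0126,0.0337,0,0,0],[0.0006,0.0185,0.0401,0,0,0],[0.0006,0.0253,0.0454,0,0,0],[0.0006,0.0329,0.0495,0,0,0],[0.0006,0.041,0.0525,0,0,0],[0.0006,0.0494,0.0541,0,0,0],[0.0006,0.0581,0.0544,0,0,0]
```

```bash
python3 -m crank '[[[0,0.0015,0.01,0,0,0],[0,0.004,0.0185,0,0,0],[0,0.0075,0.026,0,0,0],[0,0.0125,0.0335,0,0,0],[0,0.018,0.0395,0,0,0],[0,0.025,0.045,0,0,0],[0,0.0325,0.0495,0,0,0],[0,0.04,0.052,0,0,0],[0,0.0485,0.054,0,0,0],[0,0.057,0.0545,0,0,0]]]'; C=148.4,113.3 LEAD=1.5 python3 nx.py
```

```text
time: 31.7
tool_pos: [427.3, 150.7, 58.3]
tcp_rot: [-180.0, 0.0, -179.9]
ft_force: [-3.6, -3.9, 5.1]
finger_gap: 19.8
t 31.7 p [427.3 150.7  58.3] q deg 2.4 rad 55.0 F [-3.6 -3.9  5.1] gap 19.8 rv [-0.     0.001 -0.002]
[0.0003,0.01,-0.0014,0,0,0],[0.0002,0.0182,-0.004,0,0,0],[0.0002,0.0259,-0.0078,0,0,0],[0.0002,0.033,-0.0128,0,0,0],[0.0002,0.0391,-0.0188,0,0,0],[0.0002,0.0443,-0.0258,0,0,0],[0.0001,0.0483,-0.0334,0,0,0],[0.0001,0.051,-0.0416,0,0,0],[0.0001,0.0525,-0.0501,0,0,0],[0.0001,0.0526,-0.0587,0,0,0]
```

```bash
python3 -m crank '[[[0,0.01,-0.0015,0,0,0],[0,0.018,-0.004,0,0,0],[0,0.026,-0.008,0,0,0],[0,0.033,-0.013,0,0,0],[0,0.039,-0.019,0,0,0],[0,0.0445,-0.026,0,0,0],[0,0.0485,-0.0335,0,0,0],[0,0.051,-0.0415,0,0,0],[0,0.0525,-0.05,0,0,0],[0,0.0525,-0.0585,0,0,0]]]'; C=148.4,113.3 LEAD=1.5 python3 nx.py
```

```text
time: 32.95
tool_pos: [426.8, 203.1, 115.9]
tcp_rot: [-179.9, 0.0, -179.9]
ft_force: [6.0, -4.3, -11.3]
finger_gap: 19.3
t 32.95 p [426.8 203.1 115.9] q deg 92.8 rad 54.8 F [  6.   -4.3 -11.3] gap 19.3 rv [-0.001  0.    -0.002]
[-0.0002,-0.0012,-0.01,0,0,0],[-0.0002,-0.0038,-0.0182,0,0,0],[-0.0002,-0.0077,-0.0259,0,0,0],[-0.0002,-0.0128,-0.0329,0,0,0],[-0.0001,-0.0189,-0.039,0,0,0],[-0.0001,-0.0258,-0.0441,0,0,0],[-0.0001,-0.0335,-0.048,0,0,0],[-0.0001,-0.0417,-0.0507,0,0,0],[-0.0001,-0.0502,-0.0521,0,0,0],[-0.0001,-0.0588,-0.0521,0,0,0]
```

```bash
python3 -m crank '[[[0,-0.001,-0.01,0,0,0],[0,-0.004,-0.018,0,0,0],[0,-0.0075,-0.026,0,0,0],[0,-0.013,-0.033,0,0,0],[0,-0.019,-0.039,0,0,0],[0,-0.026,-0.044,0,0,0],[0,-0.0335,-0.048,0,0,0],[0,-0.0415,-0.0505,0,0,0],[0,-0.05,-0.052,0,0,0],[0,-0.0585,-0.052,0,0,0]]]'; C=148.4,113.3 LEAD=1.5 python3 nx.py
```

```text
time: 34.2
tool_pos: [427.3, 145.7, 168.5]
tcp_rot: [180.0, 0.1, -179.8]
ft_force: [1.5, 4.0, -2.6]
finger_gap: 19.6
t 34.2 p [427.3 145.7 168.5] q deg -177.2 rad 55.3 F [ 1.5  4.  -2.6] gap 19.6 rv [ 0.001  0.001 -0.001]
[0.0003,-0.01,0.0017,0,0,0],[0.0004,-0.0182,0.0043,0,0,0],[0.0004,-0.0259,0.0082,0,0,0],[0.0004,-0.0329,0.0132,0,0,0],[0.0004,-0.039,0.0193,0,0,0],[0.0005,-0.0441,0.0263,0,0,0],[0.0005,-0.048,0.034,0,0,0],[0.0005,-0.0507,0.0421,0,0,0],[0.0005,-0.0521,0.0507,0,0,0],[0.0005,-0.0522,0.0593,0,0,0]
```

```bash
python3 -m crank '[[[0,-0.01,0.0015,0,0,0],[0,-0.018,0.0045,0,0,0],[0,-0.026,0.008,0,0,0],[0,-0.033,0.013,0,0,0],[0,-0.039,0.0195,0,0,0],[0,-0.044,0.0265,0,0,0],[0,-0.048,0.034,0,0,0],[0,-0.0505,0.042,0,0,0],[0,-0.052,0.0505,0,0,0],[0,-0.052,0.059,0,0,0]]]'; C=148.4,113.3 LEAD=1 python3 nx.py
```

```text
time: 35.45
tool_pos: [427.6, 93.3, 108.6]
tcp_rot: [180.0, 0.1, -179.8]
ft_force: [3.9, -2.9, -4.4]
finger_gap: 19.5
t 35.45 p [427.6  93.3 108.6] q deg -85.1 rad 55.3 F [ 3.9 -2.9 -4.4] gap 19.5 rv [ 0.     0.002 -0.002]
[0.0006,0.0019,0.0094,0,0,0],[0.0006,0.0048,0.0176,0,0,0],[0.0006,0.0089,0.0252,0,0,0],[0.0006,0.0141,0.032,0,0,0],[0.0006,0.0203,0.038,0,0,0],[0.0006,0.0274,0.0429,0,0,0],[0.0006,0.0352,0.0466,0,0,0],[0.0006,0.0435,0.0491,0,0,0],[0.0006,0.052,0.0502,0,0,0],[0.0005,0.0607,0.05,0,0,0]
```

```bash
python3 -m crank '[[[0,0.0015,0.0095,0,0,0],[0,0.0045,0.0175,0,0,0],[0,0.009,0.025,0,0,0],[0,0.014,0.032,0,0,0],[0,0.02,0.038,0,0,0],[0,0.0275,0.043,0,0,0],[0,0.035,0.0465,0,0,0],[0,0.0435,0.049,0,0,0],[0,0.052,0.05,0,0,0],[0,0.0605,0.05,0,0,0]]]'; C=148.4,113.3 LEAD=1.5 python3 nx.py
```

```text
time: 36.7
tool_pos: [427.2, 154.2, 58.6]
tcp_rot: [-180.0, 0.1, -179.8]
ft_force: [-1.9, -5.3, 4.6]
finger_gap: 19.5
t 36.7 p [427.2 154.2  58.6] q deg 6.0 rad 55.0 F [-1.9 -5.3  4.6] gap 19.5 rv [-0.     0.001 -0.002]
[0.0002,0.0099,-0.002,0,0,0],[0.0002,0.0179,-0.0051,0,0,0],[0.0002,0.0254,-0.0094,0,0,0],[0.0001,0.0321,-0.0148,0,0,0],[0.0001,0.0379,-0.0213,0,0,0],[0.0001,0.0426,-0.0285,0,0,0],[0.0001,0.0461,-0.0364,0,0,0],[0.0001,0.0483,-0.0447,0,0,0],[0.0001,0.0492,-0.0533,0,0,0],[0,0.0487,-0.0619,0,0,0]
```

```bash
python3 -m crank '[[[0,0.01,-0.002,0,0,0],[0,0.018,-0.005,0,0,0],[0,0.0255,-0.0095,0,0,0],[0,0.032,-0.015,0,0,0],[0,0.038,-0.0215,0,0,0],[0,0.0425,-0.0285,0,0,0],[0,0.046,-0.0365,0,0,0],[0,0.0485,-0.0445,0,0,0],[0,0.049,-0.0535,0,0,0],[0,0.0485,-0.062,0,0,0]]]'; C=148.4,113.3 LEAD=1.5 python3 nx.py
```

```text
time: 37.95
tool_pos: [426.9, 202.8, 119.8]
tcp_rot: [-180.0, 0.0, -179.8]
ft_force: [5.9, -3.9, -11.3]
finger_gap: 19.8
t 37.95 p [426.9 202.8 119.8] q deg 96.8 rad 54.8 F [  5.9  -3.9 -11.3] gap 19.8 rv [-0.001  0.001 -0.002]
[-0.0001,-0.0019,-0.0099,0,0,0],[-0.0001,-0.0051,-0.0179,0,0,0],[-0.0001,-0.0095,-0.0253,0,0,0],[-0.0001,-0.015,-0.0319,0,0,0],[-0.0001,-0.0215,-0.0376,0,0,0],[-0.0001,-0.0288,-0.0422,0,0,0],[-0.0001,-0.0368,-0.0456,0,0,0],[-0,-0.0451,-0.0477,0,0,0],[-0,-0.0537,-0.0485,0,0,0],[0,-0.0624,-0.0479,0,0,0]
```

```bash
python3 -m crank '[[[0,-0.002,-0.01,0,0,0],[0,-0.005,-0.018,0,0,0],[0,-0.0095,-0.0255,0,0,0],[0,-0.015,-0.032,0,0,0],[0,-0.0215,-0.0375,0,0,0],[0,-0.029,-0.042,0,0,0],[0,-0.037,-0.0455,0,0,0],[0,-0.045,-0.0475,0,0,0],[0,-0.0535,-0.0485,0,0,0],[0,-0.062,-0.048,0,0,0]]]'; C=148.4,113.3 LEAD=1 python3 nx.py
```

```text
time: 39.2
tool_pos: [427.3, 141.5, 168.1]
tcp_rot: [180.0, 0.1, -179.8]
ft_force: [3.5, 3.3, -3.6]
finger_gap: 19.5
t 39.2 p [427.3 141.5 168.1] q deg -172.8 rad 55.3 F [ 3.5  3.3 -3.6] gap 19.5 rv [ 0.001  0.002 -0.001]
[0.0003,-0.0093,0.0023,0,0,0],[0.0004,-0.0174,0.0055,0,0,0],[0.0004,-0.0248,0.0099,0,0,0],[0.0004,-0.0314,0.0154,0,0,0],[0.0005,-0.0371,0.0219,0,0,0],[0.0005,-0.0417,0.0292,0,0,0],[0.0005,-0.0452,0.0371,0,0,0],[0.0005,-0.0473,0.0455,0,0,0],[0.0006,-0.0481,0.054,0,0,0],[0.0006,-0.0476,0.0627,0,0,0]
```

```bash
python3 -m crank '[[[0,-0.0095,0.0025,0,0,0],[0,-0.0175,0.0055,0,0,0],[0,-0.025,0.01,0,0,0],[0,-0.0315,0.0155,0,0,0],[0,-0.037,0.022,0,0,0],[0,-0.0415,0.029,0,0,0],[0,-0.045,0.037,0,0,0],[0,-0.0475,0.0455,0,0,0],[0,-0.048,0.054,0,0,0],[0,-0.0475,0.0625,0,0,0]]]'; C=148.4,113.3 LEAD=1 python3 nx.py
```

```text
time: 40.45
tool_pos: [427.6, 93.8, 104.8]
tcp_rot: [180.0, 0.1, -179.8]
ft_force: [4.4, -2.5, -3.9]
finger_gap: 19.8
t 40.45 p [427.6  93.8 104.8] q deg -81.1 rad 55.3 F [ 4.4 -2.5 -3.9] gap 19.8 rv [ 0.     0.002 -0.001]
[0.0006,0.0026,0.0093,0,0,0],[0.0006,0.006,0.0172,0,0,0],[0.0006,0.0106,0.0245,0,0,0],[0.0006,0.0163,0.031,0,0,0],[0.0006,0.023,0.0365,0,0,0],[0.0006,0.0304,0.0409,0,0,0],[0.0005,0.0384,0.0441,0,0,0],[0.0005,0.0468,0.0459,0,0,0],[0.0005,0.0554,0.0465,0,0,0],[0.0005,0.064,0.0457,0,0,0]
```

```bash
python3 -m crank '[[[0,0.0025,0.0095,0,0,0],[0,0.006,0.017,0,0,0],[0,0.0105,0.0245,0,0,0],[0,0.0165,0.031,0,0,0],[0,0.023,0.0365,0,0,0],[0,0.0305,0.041,0,0,0],[0,0.0385,0.044,0,0,0],[0,0.047,0.046,0,0,0],[0,0.0555,0.0465,0,0,0],[0,0.064,0.0455,0,0,0]]]'; C=148.4,113.3 LEAD=1.5 python3 nx.py
```

```text
time: 41.7
tool_pos: [427.2, 158.1, 59.3]
tcp_rot: [-180.0, 0.1, -179.8]
ft_force: [-1.0, -5.4, 1.9]
finger_gap: 19.7
t 41.7 p [427.2 158.1  59.3] q deg 10.2 rad 54.9 F [-1.  -5.4  1.9] gap 19.7 rv [-0.     0.001 -0.001]
[0.0002,0.0097,-0.0026,0,0,0],[0.0001,0.0175,-0.0063,0,0,0],[0.0001,0.0247,-0.0111,0,0,0],[0.0001,0.031,-0.017,0,0,0],[0,0.0362,-0.0238,0,0,0],[0,0.0404,-0.0314,0,0,0],[0,0.0433,-0.0395,0,0,0],[-0,0.0449,-0.048,0,0,0],[-0,0.0452,-0.0566,0,0,0],[-0,0.0441,-0.0652,0,0,0]
```

Three turns done, steady.

```bash
python3 -m crank '[[[0,0.0095,-0.0025,0,0,0],[0,0.0175,-0.0065,0,0,0],[0,0.0245,-0.011,0,0,0],[0,0.031,-0.017,0,0,0],[0,0.036,-0.024,0,0,0],[0,0.0405,-0.0315,0,0,0],[0,0.0435,-0.0395,0,0,0],[0,0.045,-0.048,0,0,0],[0,0.045,-0.0565,0,0,0],[0,0.044,-0.065,0,0,0]]]'; C=148.4,113.3 LEAD=1.5 python3 nx.py
```

```text
time: 42.95
tool_pos: [426.8, 202.2, 123.4]
tcp_rot: [-180.0, 0.0, -179.8]
ft_force: [6.6, -3.2, -11.6]
finger_gap: 19.4
t 42.95 p [426.8 202.2 123.4] q deg 100.6 rad 54.8 F [  6.6  -3.2 -11.6] gap 19.4 rv [-0.001  0.001 -0.001]
[-0.0002,-0.0025,-0.0097,0,0,0],[-0.0002,-0.0063,-0.0175,0,0,0],[-0.0002,-0.0112,-0.0246,0,0,0],[-0.0001,-0.0171,-0.0308,0,0,0],[-0.0001,-0.024,-0.0361,0,0,0],[-0.0001,-0.0316,-0.0402,0,0,0],[-0.0001,-0.0398,-0.043,0,0,0],[-0,-0.0482,-0.0446,0,0,0],[-0,-0.0569,-0.0448,0,0,0],[0,-0.0654,-0.0436,0,0,0]
```

```bash
python3 -m crank '[[[0,-0.0025,-0.0095,0,0,0],[0,-0.006,-0.0175,0,0,0],[0,-0.011,-0.0245,0,0,0],[0,-0.017,-0.031,0,0,0],[0,-0.024,-0.036,0,0,0],[0,-0.0315,-0.04,0,0,0],[0,-0.0395,-0.043,0,0,0],[0,-0.048,-0.0445,0,0,0],[0,-0.0565,-0.045,0,0,0],[0,-0.065,-0.0435,0,0,0]]]'; C=148.4,113.3 LEAD=1 python3 nx.py
```

```text
time: 44.2
tool_pos: [427.3, 137.9, 167.5]
tcp_rot: [180.0, 0.1, -179.8]
ft_force: [1.5, 3.1, 0.6]
finger_gap: 19.6
t 44.2 p [427.3 137.9 167.5] q deg -169.0 rad 55.2 F [1.5 3.1 0.6] gap 19.6 rv [ 0.001  0.002 -0.   ]
[0.0004,-0.0092,0.0028,0,0,0],[0.0004,-0.017,0.0065,0,0,0],[0.0005,-0.0241,0.0114,0,0,0],[0.0005,-0.0303,0.0174,0,0,0],[0.0005,-0.0356,0.0242,0,0,0],[0.0006,-0.0397,0.0318,0,0,0],[0.0006,-0.0426,0.0399,0,0,0],[0.0006,-0.0442,0.0484,0,0,0],[0.0006,-0.0444,0.057,0,0,0],[0.0006,-0.0433,0.0656,0,0,0]
```

```bash
python3 -m crank '[[[0,-0.009,0.003,0,0,0],[0,-0.017,0.0065,0,0,0],[0,-0.024,0.0115,0,0,0],[0,-0.0305,0.0175,0,0,0],[0,-0.0355,0.024,0,0,0],[0,-0.0395,0.032,0,0,0],[0,-0.0425,0.04,0,0,0],[0,-0.044,0.0485,0,0,0],[0,-0.0445,0.057,0,0,0],[0,-0.0435,0.0655,0,0,0]]]'; C=148.4,113.3 LEAD=1 python3 nx.py
```

```text
time: 45.45
tool_pos: [427.6, 94.5, 101.1]
tcp_rot: [179.9, 0.1, -179.8]
ft_force: [3.4, -0.3, -3.2]
finger_gap: 19.6
t 45.45 p [427.6  94.5 101.1] q deg -77.3 rad 55.3 F [ 3.4 -0.3 -3.2] gap 19.6 rv [ 0.001  0.002 -0.   ]
[0.0006,0.0032,0.0091,0,0,0],[0.0006,0.0071,0.0167,0,0,0],[0.0006,0.0122,0.0237,0,0,0],[0.0006,0.0184,0.0298,0,0,0],[0.0006,0.0254,0.0348,0,0,0],[0.0005,0.0331,0.0387,0,0,0],[0.0005,0.0413,0.0414,0,0,0],[0.0005,0.0498,0.0427,0,0,0],[0.0004,0.0584,0.0427,0,0,0],[0.0004,0.067,0.0413,0,0,0]
```

```bash
python3 -m crank '[[[0,0.003,0.009,0,0,0],[0,0.007,0.0165,0,0,0],[0,0.012,0.0235,0,0,0],[0,0.0185,0.03,0,0,0],[0,0.0255,0.035,0,0,0],[0,0.033,0.0385,0,0,0],[0,0.0415,0.0415,0,0,0],[0,0.05,0.0425,0,0,0],[0,0.0585,0.0425,0,0,0],[0,0.067,0.0415,0,0,0]]]'; C=148.4,113.3 LEAD=1.5 python3 nx.py
```

```text
time: 46.7
tool_pos: [427.2, 161.7, 59.9]
tcp_rot: [180.0, 0.1, -179.8]
ft_force: [-2.3, -7.3, 5.3]
finger_gap: 19.9
t 46.7 p [427.2 161.7  59.9] q deg 14.0 rad 55.0 F [-2.3 -7.3  5.3] gap 19.9 rv [ 0.     0.001 -0.   ]
[0.0002,0.0095,-0.0034,0,0,0],[0.0002,0.017,-0.0075,0,0,0],[0.0001,0.0238,-0.0129,0,0,0],[0.0001,0.0297,-0.0192,0,0,0],[0.0001,0.0346,-0.0263,0,0,0],[0,0.0382,-0.0341,0,0,0],[0,0.0406,-0.0424,0,0,0],[0,0.0416,-0.051,0,0,0],[-0,0.0413,-0.0596,0,0,0],[-0,0.0397,-0.0681,0,0,0]
```

Four turns.

```bash
python3 -m crank '[[[0,0.0095,-0.0035,0,0,0],[0,0.017,-0.0075,0,0,0],[0,0.024,-0.013,0,0,0],[0,0.0295,-0.019,0,0,0],[0,0.0345,-0.0265,0,0,0],[0,0.038,-0.034,0,0,0],[0,0.0405,-0.0425,0,0,0],[0,0.0415,-0.051,0,0,0],[0,0.0415,-0.0595,0,0,0],[0,0.0395,-0.068,0,0,0]]]'; C=148.4,113.3 LEAD=1.5 python3 nx.py
```

```text
time: 47.95
tool_pos: [426.9, 201.4, 127.2]
tcp_rot: [180.0, 0.1, -179.8]
ft_force: [6.8, -0.8, -11.7]
finger_gap: 19.4
t 47.95 p [426.9 201.4 127.2] q deg 104.7 rad 54.8 F [  6.8  -0.8 -11.7] gap 19.4 rv [ 0.     0.001 -0.   ]
[-0.0001,-0.0032,-0.0095,0,0,0],[-0.0001,-0.0075,-0.017,0,0,0],[-0.0001,-0.0129,-0.0238,0,0,0],[-0.0001,-0.0193,-0.0296,0,0,0],[-0.0001,-0.0265,-0.0343,0,0,0],[-0,-0.0343,-0.0379,0,0,0],[-0,-0.0426,-0.0402,0,0,0],[0,-0.0512,-0.0411,0,0,0],[0.0001,-0.0598,-0.0407,0,0,0],[0.0001,-0.0683,-0.039,0,0,0]
```

```bash
python3 -m crank '[[[0,-0.003,-0.0095,0,0,0],[0,-0.0075,-0.017,0,0,0],[0,-0.013,-0.024,0,0,0],[0,-0.019,-0.0295,0,0,0],[0,-0.0265,-0.0345,0,0,0],[0,-0.034,-0.038,0,0,0],[0,-0.0425,-0.04,0,0,0],[0,-0.051,-0.041,0,0,0],[0,-0.0595,-0.0405,0,0,0],[0,-0.068,-0.039,0,0,0]]]'; C=148.4,113.3 LEAD=1 python3 nx.py
```

```text
time: 49.2
tool_pos: [427.4, 133.4, 166.5]
tcp_rot: [180.0, 0.1, -179.7]
ft_force: [2.8, 2.7, -2.9]
finger_gap: 19.7
t 49.2 p [427.4 133.4 166.5] q deg -164.2 rad 55.3 F [ 2.8  2.7 -2.9] gap 19.7 rv [0.001 0.002 0.   ]
[0.0004,-0.0089,0.0037,0,0,0],[0.0004,-0.0163,0.0081,0,0,0],[0.0005,-0.023,0.0135,0,0,0],[0.0005,-0.0288,0.0199,0,0,0],[0.0006,-0.0334,0.0272,0,0,0],[0.0006,-0.0369,0.0351,0,0,0],[0.0006,-0.0391,0.0435,0,0,0],[0.0006,-0.04,0.052,0,0,0],[0.0006,-0.0395,0.0607,0,0,0],[0.0007,-0.0377,0.0691,0,0,0]
```

```bash
python3 -m crank '[[[0,-0.009,0.0035,0,0,0],[0,-0.0165,0.008,0,0,0],[0,-0.023,0.0135,0,0,0],[0,-0.029,0.02,0,0,0],[0,-0.0335,0.027,0,0,0],[0,-0.037,0.035,0,0,0],[0,-0.039,0.0435,0,0,0],[0,-0.04,0.052,0,0,0],[0,-0.0395,0.0605,0,0,0],[0,-0.0375,0.069,0,0,0]]]'; C=148.4,113.3 LEAD=1 python3 nx.py
```

```text
time: 50.45
tool_pos: [427.6, 95.7, 96.7]
tcp_rot: [180.0, 0.1, -179.7]
ft_force: [4.0, -3.2, -4.6]
finger_gap: 19.8
t 50.45 p [427.6  95.7  96.7] q deg -72.5 rad 55.2 F [ 4.  -3.2 -4.6] gap 19.8 rv [0.    0.002 0.   ]
[0.0006,0.0039,0.0088,0,0,0],[0.0006,0.0085,0.0161,0,0,0],[0.0005,0.0141,0.0226,0,0,0],[0.0005,0.0207,0.0282,0,0,0],[0.0005,0.0281,0.0326,0,0,0],[0.0005,0.0361,0.0358,0,0,0],[0.0004,0.0445,0.0378,0,0,0],[0.0004,0.0532,0.0384,0,0,0],[0.0004,0.0617,0.0376,0,0,0],[0.0003,0.0701,0.0355,0,0,0]
```

```bash
python3 -m crank '[[[0,0.004,0.009,0,0,0],[0,0.0085,0.016,0,0,0],[0,0.014,0.0225,0,0,0],[0,0.0205,0.028,0,0,0],[0,0.028,0.0325,0,0,0],[0,0.036,0.036,0,0,0],[0,0.0445,0.038,0,0,0],[0,0.053,0.0385,0,0,0],[0,0.0615,0.0375,0,0,0],[0,0.07,0.0355,0,0,0]]]'; C=148.4,113.3 LEAD=1.5 python3 nx.py
```

```text
time: 51.7
tool_pos: [427.2, 165.8, 61.2]
tcp_rot: [-180.0, 0.1, -179.7]
ft_force: [-0.6, -7.9, 2.6]
finger_gap: 19.3
t 51.7 p [427.2 165.8  61.2] q deg 18.5 rad 54.9 F [-0.6 -7.9  2.6] gap 19.3 rv [-0.001  0.001  0.   ]
[0.0001,0.0092,-0.004,0,0,0],[0.0001,0.0164,-0.0088,0,0,0],[0,0.0228,-0.0146,0,0,0],[0,0.0281,-0.0214,0,0,0],[-0,0.0324,-0.0289,0,0,0],[-0,0.0354,-0.037,0,0,0],[-0.0001,0.0371,-0.0454,0,0,0],[-0.0001,0.0375,-0.0541,0,0,0],[-0.0001,0.0365,-0.0626,0,0,0],[-0.0001,0.0342,-0.071,0,0,0]
```

```bash
python3 -m crank '[[[0,0.009,-0.004,0,0,0],[0,0.0165,-0.009,0,0,0],[0,0.023,-0.0145,0,0,0],[0,0.028,-0.0215,0,0,0],[0,0.0325,-0.029,0,0,0],[0,0.0355,-0.037,0,0,0],[0,0.037,-0.0455,0,0,0],[0,0.0375,-0.054,0,0,0],[0,0.0365,-0.0625,0,0,0],[0,0.034,-0.071,0,0,0]]]'; C=148.4,113.3 LEAD=1.5 python3 nx.py
```

```text
time: 52.95
tool_pos: [426.9, 200.2, 131.3]
tcp_rot: [-180.0, 0.1, -179.7]
ft_force: [6.5, -0.5, -12.5]
finger_gap: 19.3
t 52.95 p [426.9 200.2 131.3] q deg 109.2 rad 54.8 F [  6.5  -0.5 -12.5] gap 19.3 rv [-0.001  0.001  0.   ]
[-0.0001,-0.004,-0.0092,0,0,0],[-0.0001,-0.0089,-0.0164,0,0,0],[-0.0001,-0.0148,-0.0226,0,0,0],[-0.0001,-0.0216,-0.0279,0,0,0],[-0,-0.0292,-0.0321,0,0,0],[-0,-0.0373,-0.035,0,0,0],[0,-0.0458,-0.0366,0,0,0],[0.0001,-0.0544,-0.0369,0,0,0],[0.0001,-0.0629,-0.0358,0,0,0],[0.0001,-0.0712,-0.0334,0,0,0]
```

```bash
python3 -m crank '[[[0,-0.004,-0.009,0,0,0],[0,-0.009,-0.0165,0,0,0],[0,-0.015,-0.0225,0,0,0],[0,-0.0215,-0.028,0,0,0],[0,-0.029,-0.032,0,0,0],[0,-0.037,-0.035,0,0,0],[0,-0.0455,-0.0365,0,0,0],[0,-0.054,-0.037,0,0,0],[0,-0.0625,-0.036,0,0,0],[0,-0.071,-0.0335,0,0,0]]]'; C=148.4,113.3 LEAD=1 python3 nx.py
```

```text
time: 54.2
tool_pos: [427.4, 128.9, 165.1]
tcp_rot: [-180.0, 0.1, -179.7]
ft_force: [2.3, 2.1, -1.8]
finger_gap: 19.6
t 54.2 p [427.4 128.9 165.1] q deg -159.4 rad 55.4 F [ 2.3  2.1 -1.8] gap 19.6 rv [-0.001  0.002  0.   ]
[0.0005,-0.0085,0.0045,0,0,0],[0.0005,-0.0156,0.0095,0,0,0],[0.0005,-0.0218,0.0155,0,0,0],[0.0006,-0.0269,0.0224,0,0,0],[0.0006,-0.031,0.03,0,0,0],[0.0006,-0.0337,0.0382,0,0,0],[0.0007,-0.0352,0.0467,0,0,0],[0.0007,-0.0353,0.0553,0,0,0],[0.0007,-0.0341,0.0639,0,0,0],[0.0007,-0.0316,0.0721,0,0,0]
```

```bash
python3 -m crank '[[[0,-0.0085,0.0045,0,0,0],[0,-0.0155,0.0095,0,0,0],[0,-0.022,0.0155,0,0,0],[0,-0.027,0.0225,0,0,0],[0,-0.031,0.03,0,0,0],[0,-0.0335,0.038,0,0,0],[0,-0.035,0.0465,0,0,0],[0,-0.0355,0.0555,0,0,0],[0,-0.034,0.064,0,0,0],[0,-0.0315,0.072,0,0,0]]]'; C=148.4,113.3 LEAD=1 python3 nx.py
```

```text
time: 55.45
tool_pos: [427.6, 97.3, 92.2]
tcp_rot: [-180.0, 0.1, -179.7]
ft_force: [3.4, -0.5, -3.7]
finger_gap: 19.7
t 55.45 p [427.6  97.3  92.2] q deg -67.6 rad 55.3 F [ 3.4 -0.5 -3.7] gap 19.7 rv [-0.001  0.002  0.   ]
[0.0006,0.0047,0.0084,0,0,0],[0.0006,0.0099,0.0153,0,0,0],[0.0005,0.0161,0.0213,0,0,0],[0.0005,0.0231,0.0263,0,0,0],[0.0005,0.0309,0.03,0,0,0],[0.0005,0.0391,0.0326,0,0,0],[0.0004,0.0477,0.0338,0,0,0],[0.0004,0.0563,0.0336,0,0,0],[0.0003,0.0648,0.0322,0,0,0],[0.0003,0.073,0.0293,0,0,0]
```

```bash
python3 -m crank '[[[0,0.0045,0.0085,0,0,0],[0,0.01,0.0155,0,0,0],[0,0.016,0.0215,0,0,0],[0,0.023,0.0265,0,0,0],[0,0.031,0.03,0,0,0],[0,0.039,0.0325,0,0,0],[0,0.0475,0.034,0,0,0],[0,0.0565,0.0335,0,0,0],[0,0.065,0.032,0,0,0],[0,0.073,0.0295,0,0,0]]]'; C=148.4,113.3 LEAD=1.5 python3 nx.py
```

```text
time: 56.7
tool_pos: [427.1, 170.3, 62.8]
tcp_rot: [-179.9, 0.1, -179.7]
ft_force: [-1.4, -9.2, 4.5]
finger_gap: 19.8
t 56.7 p [427.1 170.3  62.8] q deg 23.4 rad 55.0 F [-1.4 -9.2  4.5] gap 19.8 rv [-0.002  0.001  0.   ]
[0.0001,0.0088,-0.0048,0,0,0],[0.0001,0.0156,-0.0102,0,0,0],[0,0.0214,-0.0166,0,0,0],[-0,0.0262,-0.0238,0,0,0],[-0,0.0297,-0.0316,0,0,0],[-0.0001,0.032,-0.04,0,0,0],[-0.0001,0.033,-0.0485,0,0,0],[-0.0001,0.0326,-0.0572,0,0,0],[-0.0001,0.0309,-0.0656,0,0,0],[-0.0001,0.0279,-0.0737,0,0,0]
```

```bash
python3 -m crank '[[[0,0.006,-0.003,0,0,0],[0,0.009,-0.0055,0,0,0],[0,0.009,-0.0055,0,0,0],[0,0.005,-0.003,0,0,0],[0,0,0,0,0,0],[0,-0.006,0.002,0,0,0],[0,-0.012,0.0035,0,0,0],[0,-0.018,0.0045,0,0,0],[0,-0.022,0.0045,0,0,0],[0,-0.022,0.0045,0,0,0]]]'; python3 -m crank '[[[0,0,0,0,0,0],[0,0,0,0,0,0],[0,0,0,0,0,0],[0,0,-0.04,0,0,0],[0,0,-0.1,0,0,0],[0,0,-0.15,0,0,0],[0,0,-0.18,0,0,0]]]' 0.15; python3 h.py 582 -121 230 90.25; python3 dial2.py top; python3 - <<'E'
from packs import *
packs("top",40,65,(540,640,-280,-40))
E
```

```text
time: 57.95
tool_pos: [427.3, 147.7, 58.4]
tcp_rot: [-179.9, 0.1, -179.8]
ft_force: [-0.3, -0.6, 1.1]
finger_gap: 19.9
time: 58.82
tool_pos: [428.0, 148.5, 241.7]
tcp_rot: [-179.9, 0.3, -179.8]
ft_force: [0.7, 0.1, -0.5]
finger_gap: 72.9
cur [428.  148.5 241.7] [-179.9    0.3 -179.8] t 58.83 gap 72.9 
row [-0.1528, -0.2701, 0.0129, 0.0027, 0.0053, 1.5707] rows lin 5.0 rot 8.4
top {'red': (array([648.19,  29.37]), 0.526, array([ 3.9, 30.4])), 'green': (array([666.37,  18.45]), 0.48, array([4.9, 9.2]))} dir red->green 0.541
top 284 ctr [ 584.1 -228. ] dim [39.8 49.8] ang long 0.2 z 55.5 bgr [47. 41. 39.]
top 283 ctr [ 579.2 -169.6] dim [39.8 49.9] ang long 1.9 z 55.5 bgr [47. 40. 38.]
top 276 ctr [ 582.8 -118.6] dim [40.1 51.1] ang long 0.9 z 55.3 bgr [46.5 40.  38. ]
```

```bash
python3 -m crank '[[[-0.02,-0.04,0,0.003,0.005,0.18],[-0.04,-0.09,0,0.003,0.005,0.36],[-0.07,-0.14,0,0.003,0.005,0.54],[-0.1,-0.19,0.01,0.003,0.005,0.72],[-0.13,-0.24,0.013,0.003,0.005,0.9],[-0.153,-0.265,0.03,0.003,0.005,1.08],[-0.156,-0.27,0.06,0.003,0.005,1.26],[-0.156,-0.27,0.09,0.003,0.005,1.44],[-0.156,-0.27,0.12,0.003,0.005,1.56],[-0.156,-0.27,0.13,0.003,0.005,1.56]]]';  python3 h.py 584.5 -120.5 38 90.8
```

```text
time: 60.42
tool_pos: [580.6, -121.1, 103.2]
tcp_rot: [-179.3, -0.0, 90.9]
ft_force: [-0.9, -0.9, 0.7]
finger_gap: 72.8
cur [ 580.6 -121.1  103.2] [-179.3   -0.    90.9] t 60.42 gap 72.8 
row [0.0005, 0.0048, 0.0652, -0.0128, -0.0001, 0.0017] rows lin 1.0 rot 0.1
```

```bash
python3 -m crank '[[[0,0.004,0.015,-0.012,0,0],[0,0.004,0.03,-0.012,0,0],[0,0.004,0.045,-0.012,0,0],[0,0.004,0.057,-0.012,0,0],[0,0.004,0.063,-0.012,0,0],[0,0.004,0.065,-0.012,0,0]]]'; python3 -m crank '[[[0,0,0,0,0,0],[0,0,0,0,0,0],[0,0,0,0,0,0],[0,0,0,0,0,0]]]' 1 50; python3 -m crank '[[[0,0,-0.01,0,0,0],[0,0,-0.02,0,0,0],[0,0,-0.05,0,0,0],[0,0,-0.1,0,0,0],[0,0,-0.15,0,0,0],[0,0,-0.2,0,0,0],[0,0,-0.21,0,0,0],[0,0,-0.21,0,0,0]]]'; python3 h.py 542.4 408.5 245 17.1
```

```text
time: 61.18
tool_pos: [583.6, -121.0, 37.9]
tcp_rot: [-179.9, -0.0, 90.9]
ft_force: [-0.3, -1.5, -0.4]
finger_gap: 72.9
time: 61.68
tool_pos: [584.3, -121.2, 38.7]
tcp_rot: [180.0, 0.0, 90.9]
ft_force: [-0.9, -1.1, 4.9]
finger_gap: 48.7
time: 62.68
tool_pos: [584.4, -121.2, 249.2]
tcp_rot: [179.9, 0.0, 90.9]
ft_force: [-0.4, -0.4, -2.4]
finger_gap: 48.6
cur [ 584.4 -121.2  249.2] [179.9   0.   90.9] t 62.67 gap 48.6 
row [0.5303, -0.0337, 0.0039, 0.0015, -0.0004, 1.2881] rows lin 8.5 rot 6.9
```

```bash
python3 -m crank '[[[0.03,0,0,0,0,0.05],[0.08,-0.003,0,0,0,0.15],[0.135,-0.008,0,0,0,0.3],[0.19,-0.012,0,0,0,0.47],[0.245,-0.016,0,0,0,0.65],[0.3,-0.02,0,0,0,0.82],[0.355,-0.024,0,0,0,1],[0.41,-0.028,0,0,0,1.15],[0.465,-0.032,0,0,0,1.288],[0.515,-0.034,0,0,0,1.288]]]'; python3 h.py 542.4 408.5 90 17.1
```

```text
time: 63.92
tool_pos: [540.6, 394.5, 245.3]
tcp_rot: [179.9, 0.2, 17.0]
ft_force: [0.5, -0.5, -2.1]
finger_gap: 48.9
cur [540.6 394.5 245.3] [179.9   0.2  17. ] t 63.92 gap 48.9 
row [0.0064, -0.0132, 0.1552, 0.0022, 0.0037, -0.0015] rows lin 2.5 rot 0.0
```

```bash
python3 -m crank '[[[0.006,-0.013,0.03,0.002,0.004,0],[0.006,-0.013,0.07,0.002,0.004,0],[0.006,-0.013,0.11,0.002,0.004,0],[0.006,-0.013,0.14,0.002,0.004,0],[0.006,-0.013,0.155,0.002,0.004,0],[0.006,-0.013,0.155,0.002,0.004,0]]]'; python3 h.py 542.4 408.5 24 17.1;python3 - <<'E'
from h import *
p,d=r.snapshot("top");cv2.imwrite("pics/t7.png",cv2.resize(p[150:320,80:280],None,fx=3.5,fy=3.5,interpolation=cv2.INTER_CUBIC))
p,d=r.snapshot("side");cv2.imwrite("pics/s7.png",cv2.resize(p[110:220,300:460],None,fx=5,fy=5,interpolation=cv2.INTER_CUBIC))
E
```

```text
time: 64.68
tool_pos: [540.5, 407.1, 87.4]
tcp_rot: [179.9, 0.2, 17.0]
ft_force: [-0.2, 0.1, -1.7]
finger_gap: 48.8
cur [540.5 407.1  87.4] [179.9   0.2  17. ] t 64.67 gap 48.8 
row [0.0025, -0.0008, 0.0634, 0.0014, 0.0042, -0.0015] rows lin 1.0 rot 0.0
```

View pics/t7.png

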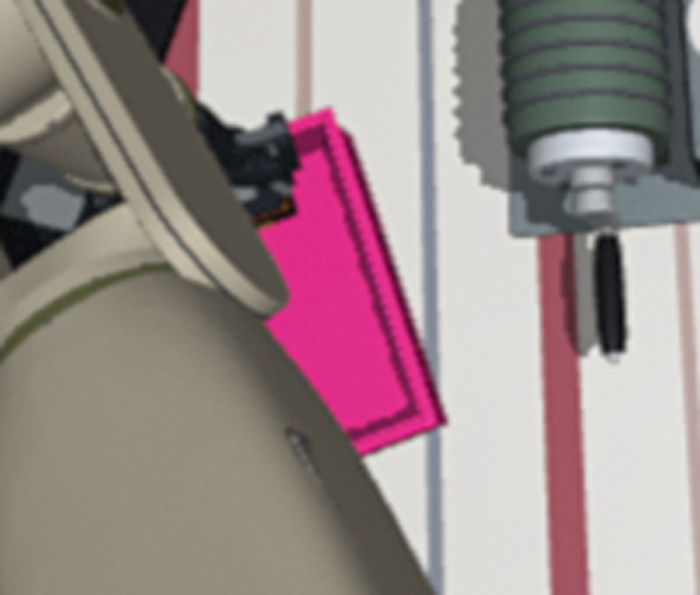

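View pics/s7.png

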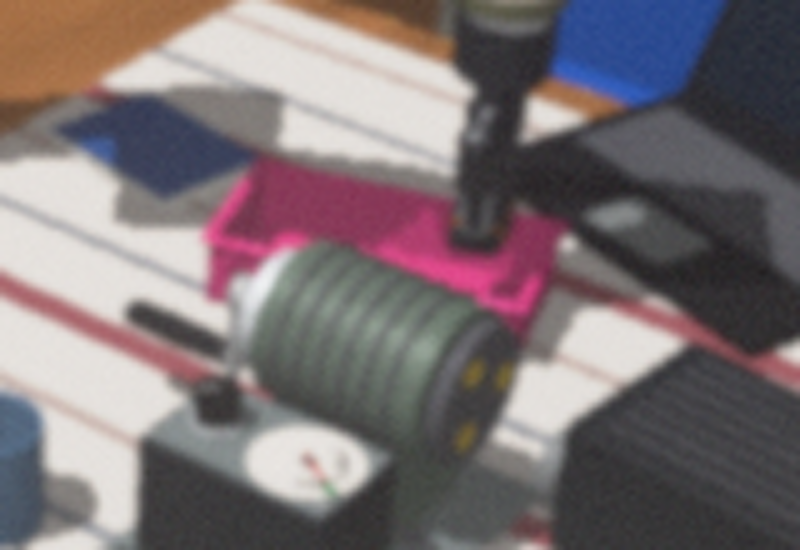

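```bash
python3 -m crank '[[[0.002,0,0.02,0.001,0.004,0],[0.002,0,0.04,0.001,0.004,0],[0.002,0,0.052,0.001,0.004,0],[0.002,0,0.06,0.001,0.004,0],[0.002,0,0.062,0.001,0.004,0],[0.002,0,0.063,0.001,0.004,0]]]'; python3 h.py 542.4 408.5 24 17.1
```

```text
time: 65.53
tool_pos: [544.8, 409.3, 28.5]
tcp_rot: [-179.9, -0.3, 17.0]
ft_force: [-0.8, -0.9, -1.0]
finger_gap: 48.7
cur [544.8 409.3  28.5] [-179.9   -0.3   17. ] t 65.53 gap 48.7 
row [-0.0026, 0.0, 0.0045, -0.0014, -0.0061, -0.0015] rows lin 0.1 rot 0.0
```

```bash
python3 -m crank '[[[-0.002,0,0.002,-0.001,-0.006,0],[-0.002,0,0.004,-0.001,-0.006,0],[-0.002,0,0.0045,-0.001,-0.006,0]]]'; python3 h.py 542.4 408.5 24 17.1
```

```text
time: 65.9
tool_pos: [543.0, 408.7, 24.0]
tcp_rot: [-180.0, -0.0, 17.0]
ft_force: [-0.8, 0.8, -2.0]
finger_gap: 48.8
cur [543.  408.7  24. ] [-180.   -0.   17.] t 65.9 gap 48.8 
row [-0.0006, 0.0001, 0.0, -0.0004, -0.0001, -0.0014] rows lin 0.0 rot 0.0
```

```bash
python3 -m crank '[[[0,0,0.0015,0,0,0],[0,0,0.0015,0,0,0]]]'; python3 -m crank '[[[0,0,0,0,0,0],[0,0,0,0,0,0],[0,0,0,0,0,0],[0,0,-0.03,0,0,0],[0,0,-0.08,0,0,0],[0,0,-0.14,0,0,0],[0,0,-0.2,0,0,0],[0,0,-0.22,0,0,0]]]' 0.15; python3 h.py 582 -172.5 245 91
```

```text
time: 66.15
tool_pos: [543.1, 408.8, 23.7]
tcp_rot: [-180.0, -0.0, 17.0]
ft_force: [-4.2, -3.0, 6.2]
finger_gap: 49.4
time: 67.15
tool_pos: [544.8, 409.9, 250.0]
tcp_rot: [-179.9, -0.5, 17.0]
ft_force: [-0.5, -0.9, -0.3]
finger_gap: 72.4
cur [544.8 409.9 250. ] [-179.9   -0.5   17. ] t 67.15 gap 72.4 
row [-0.135, 0.5678, 0.0024, 0.0032, -0.0089, -1.2911] rows lin 9.3 rot 6.9
```

```bash
python3 -m crank '[[[-0.005,0.03,0,0.003,-0.009,-0.05],[-0.02,0.085,0,0.003,-0.009,-0.15],[-0.035,0.14,0,0.003,-0.009,-0.3],[-0.05,0.2,0,0.003,-0.009,-0.45],[-0.065,0.26,0,0.003,-0.009,-0.6],[-0.08,0.32,0,0.003,-0.009,-0.75],[-0.095,0.38,0,0.003,-0.009,-0.9],[-0.108,0.44,0,0.003,-0.009,-1.05],[-0.12,0.5,0,0.003,-0.009,-1.2],[-0.135,0.555,0.002,0.003,-0.009,-1.29]]]'; python3 h.py 581 -171.5 100 91.5; python3 - <<'E'
from packs import *
packs("side",45,65,(540,640,-280,-40))
packs("top",30,50,(380,600,300,480))
p,d=r.snapshot("top");cv2.imwrite("pics/t8.png",cv2.resize(p[150:320,80:280],None,fx=3.5,fy=3.5,interpolation=cv2.INTER_CUBIC))
p,d=r.snapshot("side");cv2.imwrite("pics/s8.png",cv2.resize(p[110:290,230:470],None,fx=3.3,fy=3.3,interpolation=cv2.INTER_CUBIC))
E
```

```text
time: 68.4
tool_pos: [577.9, -162.4, 244.6]
tcp_rot: [-180.0, -0.0, 91.1]
ft_force: [1.5, 0.3, -0.1]
finger_gap: 72.8
cur [ 577.9 -162.4  244.6] [-180.    -0.    91.1] t 68.4 gap 72.8 
row [-0.0092, 0.003, 0.1446, -0.0006, -0.0001, -0.0063] rows lin 2.3 rot 0.0
side 171 ctr [ 584.3 -174.8] dim [43.2 53.9] ang long -4.5 z 55.1 bgr [69. 71. 77.]
side 184 ctr [ 589.9 -233.1] dim [45.8 52.6] ang long -1.7 z 54.9 bgr [71. 71. 76.]
top 292 ctr [502.  444.8] dim [ 97.  224.5] ang long -13.7 z 40.1 bgr [ 70.   24.  116.5]
top 294 ctr [541.4 410.1] dim [40.2 51.1] ang long -73.6 z 40.5 bgr [44. 37. 40.]
```

View pics/t8.png

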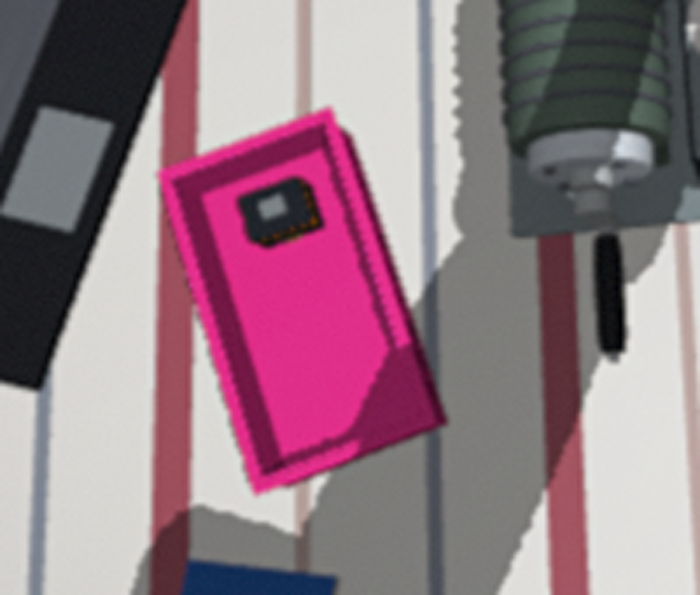

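View pics/s8.png

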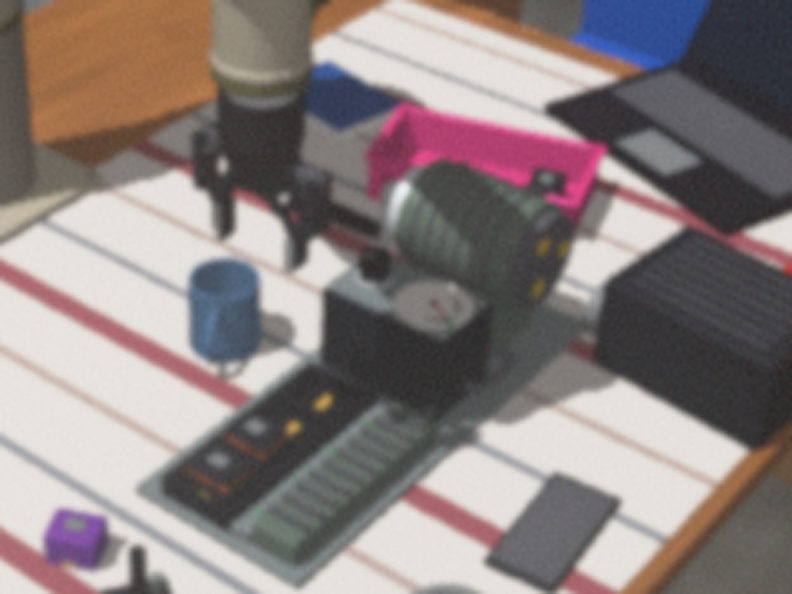

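```bash
python3 -m crank '[[[-0.009,0.003,0.05,0,0,-0.006],[-0.009,0.003,0.1,0,0,-0.006],[-0.009,0.003,0.14,0,0,-0.006],[-0.009,0.003,0.165,0,0,-0.006],[-0.009,0.003,0.185,0,0,-0.006],[-0.009,0.003,0.198,0,0,-0.006],[-0.009,0.003,0.205,0,0,-0.006],[-0.009,0.003,0.206,0,0,-0.006]]]'; python3 h.py 581 -171.5 38 91.5
```

```text
time: 69.6
tool_pos: [580.6, -170.0, 38.3]
tcp_rot: [-179.9, -0.0, 91.1]
ft_force: [0.9, 0.0, 0.1]
finger_gap: 72.5
cur [ 580.6 -170.    38.3] [-179.9   -0.    91.1] t 69.6 gap 72.5 
row [-0.0015, 0.0003, 0.0003, -0.0013, -0.0007, -0.0071] rows lin 0.0 rot 0.0
```

```bash
python3 -m crank '[[[-0.001,0,0,0,0,0],[-0.001,0,0,0,0,0],[-0.001,0,0,0,0,0],[-0.001,0,0,0,0,0]]]' 1 50; python3 -m crank '[[[0,0,-0.01,0,0,0],[0,0,-0.02,0,0,0],[0,0,-0.05,0,0,0],[0,0,-0.1,0,0,0],[0,0,-0.15,0,0,0],[0,0,-0.2,0,0,0],[0,0,-0.21,0,0,0],[0,0,-0.21,0,0,0]]]'; python3 h.py 470.7 386.5 245 17.1
```

```text
time: 70.1
tool_pos: [581.6, -171.6, 39.7]
tcp_rot: [180.0, 0.0, 91.1]
ft_force: [-1.1, -0.6, 6.7]
finger_gap: 49.0
time: 71.1
tool_pos: [581.7, -171.5, 250.2]
tcp_rot: [179.9, 0.0, 91.1]
ft_force: [-0.3, 0.5, -2.3]
finger_gap: 48.5
cur [ 581.7 -171.5  250.2] [179.9   0.   91.1] t 71.1 gap 48.5 
row [0.56, -0.1003, 0.0047, 0.002, -0.0007, 1.2913] rows lin 9.1 rot 6.9
```

Base offset 19.7 → TCP in the basket about 24.7.

```bash
python3 -m crank '[[[0.03,0,0,0,0,0.05],[0.08,-0.01,0,0,0,0.15],[0.14,-0.02,0,0,0,0.3],[0.2,-0.035,0,0,0,0.47],[0.26,-0.045,0,0,0,0.65],[0.32,-0.057,0,0,0,0.82],[0.38,-0.068,0,0,0,1],[0.44,-0.08,0,0,0,1.15],[0.5,-0.09,0.003,0.002,0,1.29],[0.55,-0.1,0.005,0.002,0,1.291]]]'; python3 h.py 470.7 386.5 50 17.1
```

```text
time: 72.35
tool_pos: [469.4, 377.6, 241.4]
tcp_rot: [179.9, 0.2, 17.0]
ft_force: [0.6, -0.5, -2.0]
finger_gap: 48.9
cur [469.4 377.6 241.4] [179.9   0.2  17. ] t 72.35 gap 48.9 
row [0.0046, -0.0083, 0.1914, 0.001, 0.0038, -0.002] rows lin 3.1 rot 0.0
```

```bash
python3 -m crank '[[[0.004,-0.008,0.03,0.001,0.004,0],[0.004,-0.008,0.08,0.001,0.004,0],[0.004,-0.008,0.12,0.001,0.004,0],[0.004,-0.008,0.15,0.001,0.004,0],[0.004,-0.008,0.175,0.001,0.004,0],[0.004,-0.008,0.188,0.001,0.004,0],[0.004,-0.008,0.192,0.001,0.004,0],[0.004,-0.008,0.192,0.001,0.004,0]]]'; python3 h.py 470.7 386.5 25 17.1
```

```text
time: 73.35
tool_pos: [470.4, 386.1, 49.6]
tcp_rot: [-180.0, -0.0, 17.0]
ft_force: [0.4, 0.4, -1.5]
finger_gap: 49.0
cur [470.4 386.1  49.6] [-180.   -0.   17.] t 73.35 gap 49.0 
row [0.0004, -0.0003, 0.0246, -0.0001, -0.0003, -0.002] rows lin 0.4 rot 0.0
```

```bash
python3 -m crank '[[[0,0,0.01,0,0,0],[0,0,0.018,0,0,0],[0,0,0.022,0,0,0],[0,0,0.025,0,0,0],[0,0,0.0255,0,0,0],[0,0,0.0255,0,0,0]]]'; python3 -m crank '[[[0,0,0,0,0,0],[0,0,0,0,0,0],[0,0,0,0,0,0],[0,0,-0.03,0,0,0],[0,0,-0.08,0,0,0],[0,0,-0.14,0,0,0],[0,0,-0.2,0,0,0],[0,0,-0.22,0,0,0]]]' 0.15; python3 h.py 586 -230 245 90.5
```

```text
time: 74.1
tool_pos: [470.3, 386.1, 24.7]
tcp_rot: [180.0, -0.0, 17.0]
ft_force: [-4.8, -3.1, 5.4]
finger_gap: 48.5
time: 75.1
tool_pos: [472.1, 387.4, 250.5]
tcp_rot: [-179.9, -0.5, 17.0]
ft_force: [-0.1, 0.2, -0.4]
finger_gap: 73.1
cur [472.1 387.4 250.5] [-179.9   -0.5   17. ] t 75.1 gap 73.1 
row [-0.0715, 0.6237, 0.0035, 0.003, -0.0084, -1.283] rows lin 10.0 rot 6.9
```

```bash
python3 -m crank '[[[-0.005,0.04,0,0.003,-0.008,-0.1],[-0.012,0.1,0,0.003,-0.008,-0.2],[-0.02,0.16,0,0.003,-0.008,-0.33],[-0.028,0.22,0,0.003,-0.008,-0.46],[-0.035,0.28,0,0.003,-0.008,-0.6],[-0.042,0.34,0,0.003,-0.008,-0.75],[-0.048,0.4,0,0.003,-0.008,-0.9],[-0.055,0.46,0,0.003,-0.008,-1.05],[-0.062,0.52,0,0.003,-0.008,-1.2],[-0.068,0.58,0.003,0.003,-0.008,-1.283]]]'; python3 h.py 586 -230 100 90.5; python3 - <<'E'
from packs import *
packs("side",45,65,(540,640,-280,-40))
packs("top",30,50,(380,600,300,480))
E
```

```text
time: 76.35
tool_pos: [576.5, -189.1, 244.9]
tcp_rot: [-180.0, -0.0, 90.7]
ft_force: [0.5, 1.2, -0.1]
finger_gap: 72.8
cur [ 576.5 -189.1  244.9] [-180.    -0.    90.7] t 76.35 gap 72.8 
row [-0.0411, 0.009, 0.1449, -0.0, -0.0005, 0.0037] rows lin 2.4 rot 0.0
side 178 ctr [ 590.1 -232.8] dim [44.5 54.7] ang long -2.5 z 54.9 bgr [70. 72. 76.]
top 113 ctr [583.5 425.6] dim [  4.7 114.1] ang long -73.8 z 40.3 bgr [ 74.  25. 123.]
top 290 ctr [541.9 410. ] dim [41.1 51.2] ang long -74.7 z 40.3 bgr [44. 37. 40.]
top 183 ctr [471.3 451.5] dim [  3.6 188.5] ang long 17.0 z 40.4 bgr [ 69.  23. 115.]
top 302 ctr [467.7 388. ] dim [40.2 51.3] ang long -71.9 z 40.5 bgr [44. 37. 39.]
```

```bash
python3 -m crank '[[[-0.02,0.005,0.03,0,0,0],[-0.041,0.009,0.08,0,0,0],[-0.041,0.009,0.13,0,0,0],[-0.041,0.009,0.16,0,0,0],[-0.041,0.009,0.185,0,0,0],[-0.041,0.009,0.198,0,0,0],[-0.041,0.009,0.205,0,0,0],[-0.041,0.009,0.206,0,0,0]]]'; python3 h.py 586 -230 38 90.5
```

```text
time: 77.45
tool_pos: [584.8, -233.9, 37.6]
tcp_rot: [-179.9, 0.0, 90.3]
ft_force: [-0.4, -0.7, 1.4]
finger_gap: 72.7
cur [ 584.8 -233.9   37.6] [-179.9    0.    90.3] t 77.45 gap 72.7 
row [0.0039, 0.0012, -0.0004, -0.002, 0.0009, -0.003] rows lin 0.1 rot 0.0
```

```bash
python3 -m crank '[[[0.003,0.001,-0.001,-0.002,0,0],[0.004,0.001,-0.001,-0.002,0,0],[0.004,0.001,-0.001,-0.002,0,0]]]'; python3 -m crank '[[[0,0,0,0,0,0],[0,0,0,0,0,0],[0,0,0,0,0,0],[0,0,0,0,0,0]]]' 1 50; python3 -m crank '[[[0,0,-0.01,0,0,0],[0,0,-0.02,0,0,0],[0,0,-0.05,0,0,0],[0,0,-0.1,0,0,0],[0,0,-0.15,0,0,0],[0,0,-0.2,0,0,0],[0,0,-0.21,0,0,0],[0,0,-0.21,0,0,0]]]'; python3 h.py 399 364.5 245 17.1
```

```text
time: 77.82
tool_pos: [586.2, -229.9, 39.3]
tcp_rot: [179.9, 0.1, 90.3]
ft_force: [0.4, 0.3, -0.3]
finger_gap: 72.7
time: 78.32
tool_pos: [586.6, -230.1, 39.9]
tcp_rot: [179.9, 0.1, 90.3]
ft_force: [-1.7, 0.2, 5.5]
finger_gap: 48.8
time: 79.32
tool_pos: [586.4, -229.9, 250.4]
tcp_rot: [179.8, 0.1, 90.3]
ft_force: [-0.0, -0.7, -1.8]
finger_gap: 48.8
cur [ 586.4 -229.9  250.4] [1.798e+02 1.000e-01 9.030e+01] t 79.33 gap 48.8 
row [0.5955, -0.1839, 0.0035, 0.0039, 0.0001, 1.2783] rows lin 10.0 rot 6.8
```

```bash
python3 -m crank '[[[0.03,-0.01,0,0,0,0.05],[0.08,-0.025,0,0,0,0.15],[0.135,-0.043,0,0,0,0.3],[0.19,-0.06,0,0,0,0.47],[0.245,-0.077,0,0,0,0.65],[0.3,-0.094,0,0,0,0.82],[0.355,-0.111,0,0,0,1],[0.41,-0.128,0,0,0,1.15],[0.465,-0.145,0,0.003,0,1.278],[0.52,-0.162,0.003,0.004,0,1.278]]]'; python3 h.py 399 364.5 245 17.1
```

```text
time: 80.58
tool_pos: [419.4, 290.4, 243.0]
tcp_rot: [180.0, 0.2, 17.0]
ft_force: [1.2, 1.1, -1.8]
finger_gap: 48.8
cur [419.4 290.4 243. ] [180.    0.2  17. ] t 80.58 gap 48.8 
row [0.0021, -0.0768, -0.002, 0.0008, 0.0037, -0.0018] rows lin 1.2 rot 0.0
```

```bash
python3 -m crank '[[[0.002,-0.04,0,0.001,0.004,0],[0.002,-0.07,0.02,0.001,0.004,0],[0.002,-0.077,0.06,0.001,0.004,0],[0.002,-0.077,0.11,0.001,0.004,0],[0.002,-0.077,0.15,0.001,0.004,0],[0.002,-0.077,0.175,0.001,0.004,0],[0.002,-0.077,0.19,0.001,0.004,0],[0.002,-0.077,0.193,0.001,0.004,0],[0.002,-0.077,0.193,0.001,0.004,0]]]'; python3 h.py 399 364.5 25 17.1
```

```text
time: 81.7
tool_pos: [398.5, 364.4, 50.4]
tcp_rot: [-180.0, -0.0, 17.0]
ft_force: [-0.6, 0.0, -0.5]
finger_gap: 48.4
cur [398.5 364.4  50.4] [-180.   -0.   17.] t 81.7 gap 48.4 
row [0.0005, 0.0001, 0.0254, -0.0004, -0.0008, -0.0019] rows lin 0.4 rot 0.0
```

```bash
python3 -m crank '[[[0,0,0.01,0,0,0],[0,0,0.018,0,0,0],[0,0,0.022,0,0,0],[0,0,0.025,0,0,0],[0,0,0.0262,0,0,0],[0,0,0.0262,0,0,0]]]'; python3 -m crank '[[[0,0,0,0,0,0],[0,0,0,0,0,0],[0,0,0,0,0,0],[0,0,-0.03,0,0,0],[0,0,-0.08,0,0,0],[0,0,-0.14,0,0,0],[0,0,-0.2,0,0,0],[0,0,-0.22,0,0,0]]]' 0.15; python3 h.py 450 50 260 17
```

```text
time: 82.45
tool_pos: [398.5, 364.5, 24.9]
tcp_rot: [-180.0, -0.0, 17.0]
ft_force: [-3.9, -2.4, 4.5]
finger_gap: 48.6
time: 83.45
tool_pos: [400.0, 365.7, 250.2]
tcp_rot: [-179.8, -0.5, 17.0]
ft_force: [-0.1, -0.2, -0.5]
finger_gap: 72.3
cur [400.  365.7 250.2] [-179.8   -0.5   17. ] t 83.45 gap 72.3 
row [-0.0444, 0.3165, -0.0111, -0.0029, -0.0079, 0.0] rows lin 5.1 rot 0.0
```

```bash
python3 -m crank '[[[-0.008,0.05,0,0,0,0],[-0.016,0.11,0,0,0,0],[-0.024,0.17,-0.005,0,0,0],[-0.032,0.23,-0.01,0,0,0],[-0.04,0.29,-0.01,0,0,0],[-0.044,0.316,-0.01,0,0,0],[-0.044,0.316,-0.01,0,0,0],[-0.044,0.316,-0.01,0,0,0]]]'; python3 - <<'E'
from packs import *
print(r.sense()["ft_force"])
packs("top",30,50,(380,600,300,480)); packs("top",75,95,(370,480,-100,40))
p,d=r.snapshot("top");cv2.imwrite("pics/t9.png",p)
p,d=r.snapshot("side");cv2.imwrite("pics/s9.png",p)
E
```

```text
time: 84.45
tool_pos: [450.0, 51.1, 258.3]
tcp_rot: [-179.8, -0.4, 17.0]
ft_force: [-1.1, 0.9, -0.7]
finger_gap: 72.4
[-1.12076633  0.92979165 -0.72581891]
top 302 ctr [502.4 445.6] dim [ 97.4 224.8] ang long -13.8 z 40.1 bgr [ 69.  23. 115.]
top 292 ctr [541.6 410.2] dim [39.8 50.8] ang long -72.7 z 40.1 bgr [37.5 27.5 30.5]
top 302 ctr [468.4 388. ] dim [41.1 51.5] ang long -73.6 z 40.5 bgr [26.  22.  23.5]
top 279 ctr [396.8 366. ] dim [41.2 50.9] ang long -73.0 z 40.3 bgr [29. 24. 28.]
top 119 ctr [423.8 -43.3] dim [57.1 74.8] ang long 0.0 z 84.1 bgr [142. 107.  66.]
```

View pics/t9.png

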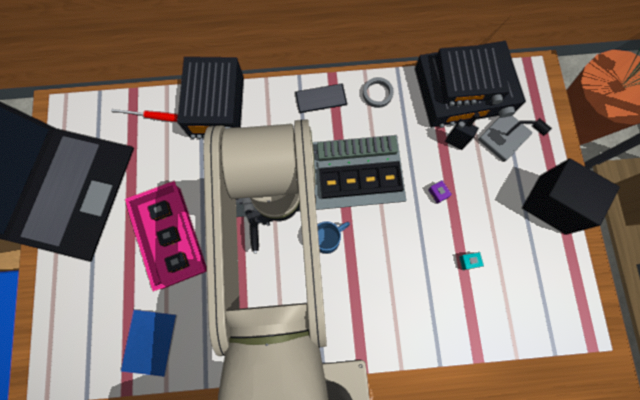

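View pics/s9.png

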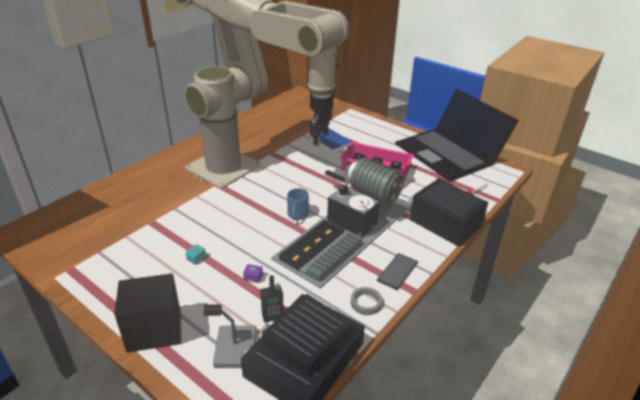

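```bash
python3 -c "
from bench import r
print(r.hand_in())"
```

```text
the job is handed in; nothing more can be done
None
```

I finished the whole sequence and handed it in about 84 s into the 210 s allowed. It reports no verdict.

**What I did**
- **Regulator:** I turned the knob about 149° clockwise.
- **Packs in:** I put the three packs that were there into bays 1, 2 and 3. All were fully down, with tops measured at about 55.6 mm (56 mm expected).
- **Cranking:** I made six unbroken clockwise turns at about 5 s each. The wrist force stayed under 15 N at every reading between moves.
- **Packs out:** I stood all three packs upright in the pink basket and let go.

**Last checks**
- **Basket:** pack tops measured 40.1 to 40.5 mm (41 mm expected), about 75 mm apart. The gripper was clear of everything.
- **Dial:** after cranking, the pointer measured 0.526 rad. I worked out the mark at about 0.53, so any mismatch is within my measuring error of roughly 0.02.
- **Mug, handset and look-alikes:** they looked in place in the final pictures. The arm hid part of the mug from above, so I confirmed it by eye only.

**Not as expected**
- **Pack in bay 2:** it shifted about 6 mm and 2° within its pocket between my checks just before and just after cranking, probably the knock mentioned in the task. It was still fully home afterwards.
- **Camera offset:** the cameras disagreed with the arm by about 2 mm. I corrected for this using the point where the gripper centred on the knob.
- **Flywheel:** I didn't measure its speed. The evenness of the cranking is judged only from the handle's position at the end of each quarter turn.

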